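# Draw the damp chest's bolt with the hooked rod

## Task

The damp chest at the back of the pottery table is too far away for the hand: pick up the hooked rod, hook it behind the bolt pin with the orange knob and pull that bolt fully back towards you, so that its lid is free. Then lay the rod down flat on the table, not letting go of it before it is down, and leave the white-knobbed bolt shut, the straight rod where it lies, and both bolts untouched by the gripper.

Things in the scene. Friction and masses are not known exactly. Their poses are not given: they have to be found in the camera images.
- hook_rod_grip (a point): Hooked rod (160 g, lies flat): its grip point, mid-height, 15 mm over the underside, near the centre of mass. +x runs along the shaft to the hook, +y to the side the hook points to, +z up. Pale wood handle, 24 mm wide (y), 30 mm high, from 100 mm behind to 40 mm ahead of this point. Steel shaft, 8 mm thick, on the same axis, from the handle to x = +250 mm.
- hook_rod_hook (a point): Middle of the hook's cross-bar, same rod, same axes: x = +250, y = +22, z = 0 mm from hook_rod_grip. The shaft bends at a right angle into this 8 mm thick level bar, which runs from the shaft's axis (y = 0) to y = +45 mm; its very end turns 7 mm back towards the handle at y = 50 mm.
- straight_rod_grip (a point): The same point of a second rod, same handle and shaft but with no hook (ends straight at x = +250 mm). A bystander: leave it lying. The rods lie side by side, pointing ahead and to the left; either one may be the left one.
- orange_pin (a point): Middle of the orange-knobbed bolt's upright pin, where to hook it; moves with the bolt. Steel, 10 mm thick, bare from 25 mm under to 16 mm over this point, then an orange ball (20 mm) with its top 36 mm over it. +x: along the bolt, away from the robot (it opens to -x), +y left, +z up. 175 mm above the table. Nothing else within 90 mm rises above 16 mm under this point.
- orange_bolt (a joint): Travel of the orange-knobbed bolt in m: 0 to 0.006 (shut) at the start, 0.055 fully back at its stop. About 2.5 N of friction; stays where it is left; out of its keeper past 0.028.
- orange_plate: Fixed dark steel plate, 155 x 44 mm, with guide and keeper, carrying the orange-knobbed bolt; origin on the chest's flat top (130 mm above the table), under the pin of the shut bolt; axes as orange_pin. The wooden chest is 600 mm wide; its front edge lies 85 mm to -x of this origin.
- white_bolt (a joint): Travel of a second, identical bolt with a white knob, 220 mm to the left or right of the orange one on the same chest; 0 to 0.006 (shut) at the start, opens to 0.055. Leave it shut.
- white_plate: Fixed plate that carries the white-knobbed bolt; otherwise as orange_plate.

How it is judged:
By the outcome, as a careful person would: the job done as asked, in the order asked, and still so for the second after the job is handed in, with the robot touching nothing.
It also fails if it takes over 51 s, if anything falls off the work surface, if the arm or the gripper's body presses on something with over 40 N, if the wrist force passes 120 N, or if a joint passes its speed limit or range.

## Robot

A 6-joint arm with a two-finger parallel gripper is mounted at the origin on the work surface. World frame = base frame: x ahead of the robot, y to its left, z up, the work surface at z = 0. Lengths are in mm, angles in rad, forces in N, time in s.
With the tool pointing down it reaches from about 350 to 875 mm from the base axis. Payload 4.2 kg.
Tool frame: the origin (TCP) lies at the very end of the fingers, on their centre line; the grasp point (between the pads) lies arm.grip_depth behind it (arm.grip_depth is the distance from the TCP to the grasp point, in mm); x points along the fingers, y is the direction in which the jaws open and shut, and the axes are right-handed (so a half turn about x gives the same grasp; the last joint's range is limited). The gripper opens to 85 mm and grips with 20 to 120 N. Pads are 22 mm wide; open, the fingers measure 114 mm over their backs; the gripper's body (76 mm by 85 mm) begins 54 mm behind the grasp point. The pads swing forward as they close: fully open they stand 13 mm farther back than shut.
Start: joints at [1.601, 0.385, 0.008, 0, -1.194, -0.259], TCP at [141.724, 608.698, 192.612] pointing down, gripper open.
Joint ranges: [-3.14, 3.14], [-1.21, 2.06], [-1.07, 1.41], [-3.16, 2.05], [-2.99, -0.16], [-3.1, 3.1]. Speed limits (rad/s): [2.79, 2.79, 3.14, 3.14, 3.14, 3.14].

## Interface

Orientations are given as a unit quaternion [x, y, z, w].
In Python, from bench import arm, get_image, models gives the robot as it stands.
- The arm moves only by the tool arm_command, never from a script. Its argument "rows" is a list of rows, each an object of numbers: "dx", "dy", "dz": the shift along the tool's x, y, z in m; "wx", "wy", "wz": the turn, a rotation vector about the tool's x, y, z in degrees; "gripper": the closure, from -1 (fully open) to 1 (shut). A call has exactly 8 rows; each row is the pose to reach, as a shift and turn from the pose measured when the call began, along the tool's axes at that moment; what a row does not reach only later rows make up. A row lasts 1/10 s, in which the tool goes at most 50 mm and 8.59 degrees, less where a joint would pass 70% of its speed; a pose out of reach is approached as far as the arm can. A call with a gripper value outside its range is refused whole. The fingers move at their own pace and stop on an object; the grip force is fixed at half the most. Time passes only in rows, so rows that repeat a pose let the fingers close, or fill a call up. It gives the time, the measured TCP pose, the force and the opening at its end, in the units of the state.
- arm.read_state(): the state, without advancing time (a new reading comes with each control period).
- get_image(name): name is "scene" or "top" or "wrist"; returns a dict with "img" (480x640x3 uint8, red, green, blue), "K" (3x3 intrinsics, pixels), "rvec" (rotation vector, rad) and "tvec" (3), from world to camera coordinates, as OpenCV has them; the wrist camera has in their place "T_tool_cam" (4x4, takes a point from camera to tool coordinates, whose origin is the TCP and whose axes are the tool frame's). Camera axes: x right, y down, z forward; pixel columns grow to the right and rows downward; lengths in mm; the calibration is good to about 2 mm. The wrist camera is an equidistant fisheye: a pixel r from the principal point sees the ray r / f radians off the axis. A picture is of the moment at which its call begins: read the wrist's pose just before it. There is no depth.
- arm.job_done(): hands the job in, once; it reports no verdict.
Trained networks look in the newest picture that a camera, given by its name, has taken for a name from the list of things; names that differ only in an ending like _2 or _b are one class to them, and where a whole thing is asked for, a point or a joint stands for the part that bears it (a point fixed in the world has none). Each returns a list of dicts, best first, with "conf" (0 to 1); they miss things now and then, are a little off and sometimes report something else, mostly with a low value. They report only what shows in the picture. A call takes as long as a camera call.
- models.cut_out(camera, query): "mask" (480x640 bool, what is visible of it) and "extent" ([left, top, right, bottom] in pixels, round what is visible of it).
The state is a dict: "clock": time; "joints": joint angles; "joint_vel": joint speeds; "joint_efforts": joint torques, N m; "position": TCP position; "ee_rot": TCP orientation; "contact_force": force on the tool from outside, world axes, zero at the start; "wrist_torque": the same for the moment, N m; "gripper_width": finger opening in mm.
Only numpy, scipy, OpenCV 4.12 (cv2) and the standard library are available. Lean on these libraries where they do the work, as an engineer would, in place of code of your own. Each camera call takes 0.05 s, during which the arm holds its last target.

## Working session

There is one attempt and no reset: what is moved stays moved. The work goes in short steps, Python scripts to look and compute and a tool call to move; the robot and the scene stay as the last step left them, time stands still between calls to the robot, and variables do not carry over. Pictures are saved under pics/ and viewed, and the job is handed in when it is done.

Besides the shell and the picture viewer there is one more tool, called after "Call:" in YAML: its name, and indented under it one key for each argument. arm_command: Moves the arm, as the interface text tells. Its arguments: {"type":"object","properties":{"rows":{"type":"array"}},"required":["rows"]}

```bash
ls; mkdir -p pics
python3 - <<'E'
from bench import arm, get_image, models
import cv2,pickle
s=arm.read_state();print(s, arm.grip_depth)
d={}
for n in["scene","top","wrist"]:
    d[n]=get_image(n); cv2.imwrite(f"pics/{n}0.png",d[n]["img"][:,:,::-1])
    print(n,{k:v for k,v in d[n].items() if k!="img"})
pickle.dump(d,open("d0.pkl","wb"))
E
```

```text
pics
{'clock': 0.0, 'joints': array([ 1.60057339e+00,  3.85591960e-01,  6.63583683e-03, -5.39290602e-04,
       -1.19402454e+00, -2.58579949e-01]), 'joint_vel': array([-0.00054225, -0.00126438,  0.00031425, -0.00074029, -0.00098972,
       -0.00012048]), 'joint_efforts': array([ 9.02425600e-04, -3.92294025e+01,  1.88399023e+01,  4.18621033e+00,
       -4.71887222e-03,  5.59593886e-06]), 'position': array([141.59062298, 608.05549575, 191.4982662 ]), 'ee_rot': array([-0.70241174,  0.08157726,  0.70254057,  0.07999781]), 'contact_force': array([0.17321992, 0.35417224, 0.37517869]), 'wrist_torque': array([-0.03355607,  0.00370637, -0.00209175]), 'gripper_width': 85.12005820783854} 18.700000000000003
scene {'K': array([[442.88754488,   0.        , 320.36431516],
       [  0.        , 442.88754488, 238.65902186],
       [  0.        ,   0.        ,   1.        ]]), 'rvec': array([ 1.89067025,  1.91317564, -0.54397359]), 'tvec': array([ -29.7618266 , -469.53210935, 1198.59628338])}
top {'K': array([[444.60765941,   0.        , 314.9025058 ],
       [  0.        , 444.60765941, 240.42197818],
       [  0.        ,   0.        ,   1.        ]]), 'rvec': array([ 2.18780338, -2.15770467,  0.13331834]), 'tvec': array([  33.95548607,  628.0634137 , 1004.73254957])}
wrist {'K': array([[371.64829954,   0.        , 320.29484324],
       [  0.        , 371.64829954, 242.57341139],
       [  0.        ,   0.        ,   1.        ]]), 'T_tool_cam': array([[ 2.90640004e-04, -2.71719704e-01,  9.62376391e-01,
        -1.81702282e+02],
       [ 9.99999880e-01, -2.99650969e-04, -3.86606577e-04,
         3.30520222e-01],
       [ 3.93425643e-04,  9.62376388e-01,  2.71719584e-01,
        -6.84664292e+01],
       [ 0.00000000e+00,  0.00000000e+00,  0.00000000e+00,
         1.00000000e+00]])}
```

View pics/scene0.png

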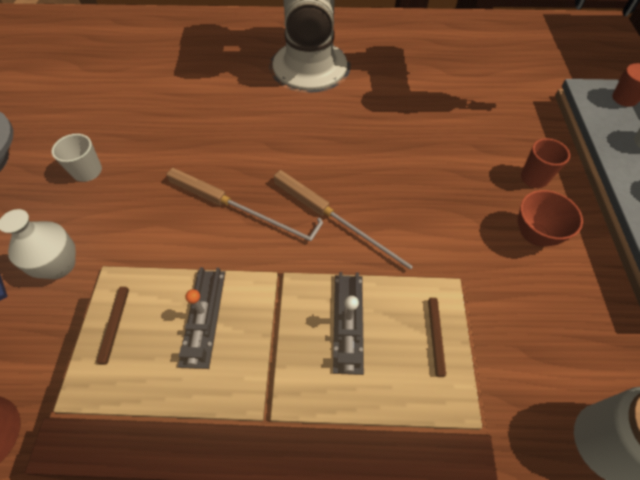

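View pics/top0.png

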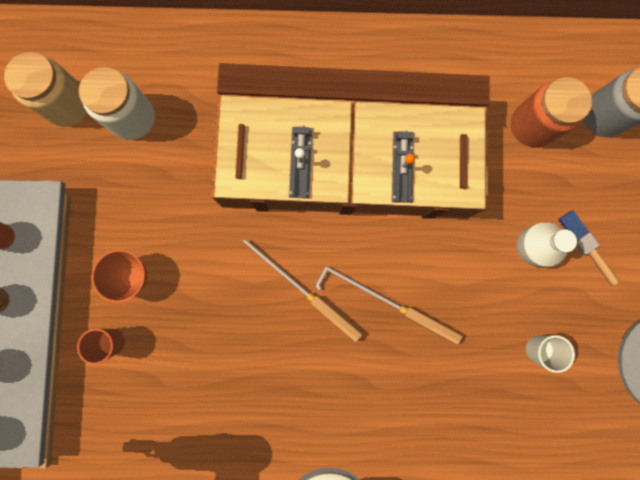

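View pics/wrist0.png

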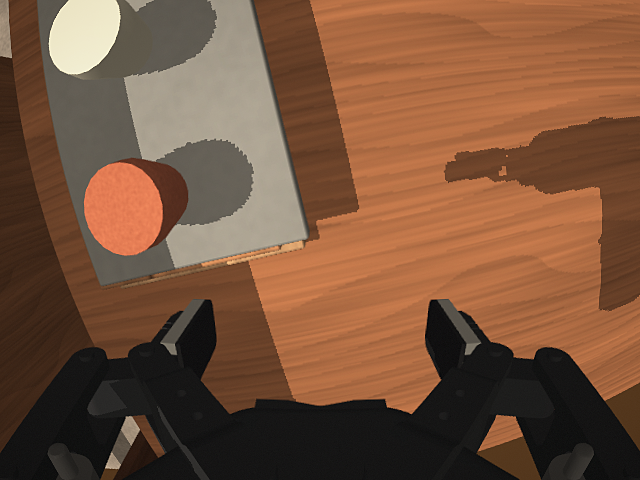

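The top view shows the hooked rod on the right: handle (460,340) to (403,310), bend (327,268), hook tip (318,288). Its hook end lies close to the straight rod. The orange knob is at (410,159), the right-hand bolt. Next I measure these.

```bash
cat > h.py <<'E'
import numpy as np,cv2
from scipy.spatial.transform import Rotation as R
def ray(d,px):
    Rm=cv2.Rodrigues(d["rvec"])[0]; c=-Rm.T@d["tvec"]
    v=Rm.T@np.linalg.inv(d["K"])@np.array([px[0],px[1],1.]); return c,v
def at(d,px,z):
    c,v=ray(d,px); return c+v*(z-c[2])/v[2]
def proj(d,P):
    return cv2.projectPoints(np.atleast_2d(np.float64(P)),d["rvec"],d["tvec"],d["K"],None)[0][:,0]
def tri(*dp):
    A=np.zeros((3,3));b=np.zeros(3)
    for d,p in dp:
        c,v=ray(d,p);v/=np.linalg.norm(v);M=np.eye(3)-np.outer(v,v);A+=M;b+=M@c
    return np.linalg.solve(A,b)
E
python3 - <<'E'
from bench import arm, get_image, models
import cv2,pickle,numpy as np
from h import *
d=pickle.load(open("d0.pkl","rb"))
out={}
for cam in["top","scene"]:
    d[cam]=get_image(cam)
    for q in["hook_rod_grip","straight_rod_grip","orange_pin","orange_plate","white_plate","orange_bolt"]:
        for r in models.cut_out(cam,q)[:2]:
            ys,xs=np.nonzero(r["mask"]);print(cam,q,round(r["conf"],2),np.round(r["extent"]),len(xs),xs.mean().round(1),ys.mean().round(1))
            out.setdefault((cam,q),r)
pickle.dump((d,out),open("d1.pkl","wb"))
for cam,(x,y,w,h) in dict(top=(230,90,240,270),scene=(160,160,260,220)).items():
    im=d[cam]["img"][y:y+h,x:x+w,::-1]
    s=min(800//w,600//h); im=cv2.resize(im,None,fx=s,fy=s,interpolation=cv2.INTER_CUBIC); cv2.imwrite(f"pics/{cam}_z.png",im);print(cam,s,im.shape)
E
```

```text
top hook_rod_grip 0.82 [313. 268. 459. 345.] 992 409.4 314.3
top orange_pin 0.85 [402. 138. 415. 175.] 271 404.8 157.5
top orange_plate 0.83 [393. 128. 414. 202.] 1439 402.0 167.0
top white_plate 0.94 [290. 125. 311. 199.] 1413 299.7 161.7
top orange_bolt 0.81 [400. 143. 412. 170.] 223 404.9 159.3
top orange_bolt 0.44 [244. 239. 364. 342.] 1077 314.7 300.8
scene hook_rod_grip 0.93 [170. 170. 324. 241.] 1452 224.6 198.2
scene straight_rod_grip 0.83 [276. 173. 412. 270.] 1329 322.8 207.2
scene orange_pin 0.7 [183. 292. 204. 366.] 635 196.0 321.5
scene orange_plate 0.98 [179. 268. 228. 371.] 2925 201.3 319.1
scene orange_plate 0.66 [340. 293. 358. 372.] 623 349.1 328.0
scene white_plate 0.6 [333. 271. 363. 376.] 2999 348.3 324.7
scene orange_bolt 0.64 [187. 290. 206. 366.] 666 196.5 319.9
top 2 (540, 480, 3)
scene 2 (440, 520, 3)
```

Run:
```python
import pickle,numpy as np,cv2
from h import *
d,out=pickle.load(open("d1.pkl","rb"))
for cam in["top","scene"]:
    im=d[cam]["img"].copy()[:,:,::-1].copy()
    for q,c in dict(hook_rod_grip=(0,255,0),orange_bolt=(255,0,0)).items():
        if (cam,q) in out: im[out[cam,q]["mask"]]=c
    x,y,w,h=dict(top=(230,90,240,270),scene=(160,160,260,220))[cam]
    cv2.imwrite(f"pics/{cam}_m.png",cv2.resize(im[y:y+h,x:x+w],None,fx=2,fy=2))
    hsv=cv2.cvtColor(d[cam]["img"],cv2.COLOR_RGB2HSV)
```

```text
(no output)
```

View pics/top_z.png

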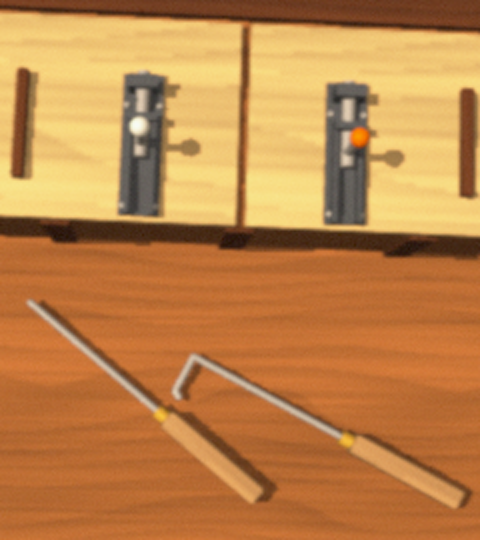

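View pics/scene_z.png

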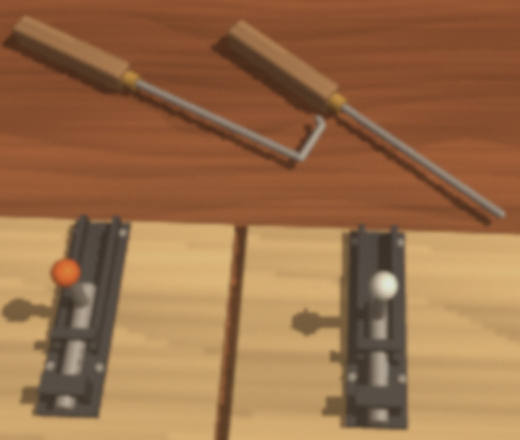

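View pics/top_m.png

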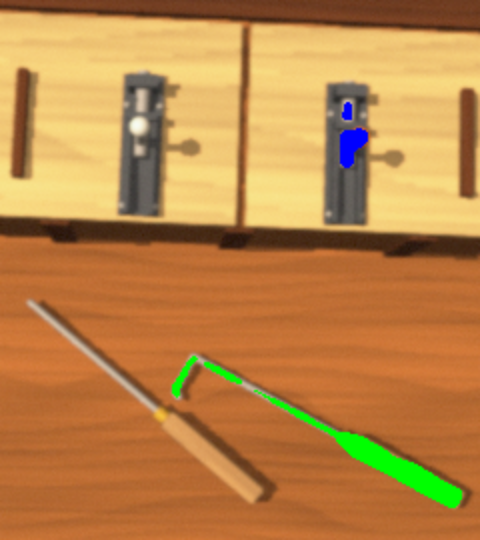

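```bash
cat >> h.py <<'E'
def rodpts(x,y,th,z=15):
    L=[(250,0,0),(250,45,0),(243,50,0),(40,0,0),(-100,0,0),(-100,12,15),(-100,-12,15),(40,12,15),(40,-12,15)]
    c,s=np.cos(th),np.sin(th)
    return np.array([[x+c*a-s*b,y+s*a+c*b,z+h] for a,b,h in L])
E
python3 - <<'E'
import pickle,numpy as np,cv2
from scipy.optimize import least_squares
from h import *
d,out=pickle.load(open("d1.pkl","rb"))
k={}
for cam in["top","scene"]:
    hsv=cv2.cvtColor(d[cam]["img"],cv2.COLOR_RGB2HSV)
    x,y,w,h=dict(top=(390,140,40,40),scene=(170,275,50,50))[cam]
    m=cv2.inRange(hsv,(4,200,140),(14,255,255))[y:y+h,x:x+w]
    n,l,st,ce=cv2.connectedComponentsWithStats(m);i=1+st[1:,4].argmax();k[cam]=ce[i]+[x,y];print(cam,k[cam],st[i])
    print("at z201",at(d[cam],k[cam],201))
print("knob tri",tri((d["top"],k["top"]),(d["scene"],k["scene"])))
# rod: bend, hook tip corner; handle mask axis
for cam,b,f in(("top",(327.3,268.3),(403.5,310)),("scene",(310.3,238),(225,199.5))):
    B=at(d[cam],b,15);F=at(d[cam],f,15);print(cam,B,F,np.linalg.norm(B-F))
obs={"top":[(327.3,268.3),(403.5,310)],"scene":[(310.3,238),(225,199.5)]}
def res(p):
    r=[]
    for cam in obs:
        P=proj(d[cam],rodpts(*p)); r+=[P[0]-obs[cam][0],(P[3]-obs[cam][1])*.5]
        m=cv2.contourArea  # placeholder
    return np.ravel(r)
# use handle mask as well via shaft line points
s=least_squares(res,[450,-100,0.5]);print(s.x,s.fun.round(1))
for cam in obs:
    im=d[cam]["img"][:,:,::-1].copy();x,y,w,h=dict(top=(230,90,240,270),scene=(160,160,260,220))[cam]
    im=cv2.resize(im[y:y+h,x:x+w],None,fx=3 if cam=="scene" else 2,fy=3 if cam=="scene" else 2)
    f=3 if cam=="scene" else 2
    for q in proj(d[cam],rodpts(*s.x)): cv2.circle(im,tuple(int(v) for v in (q-[x,y])*f),2,(255,255,0),-1)
    cv2.imwrite(f"pics/{cam}_fit.png",im)
# chest orientation: plate masks, minAreaRect
for cam in obs:
    for q in["orange_plate","white_plate"]:
        c=max(cv2.findContours(out[cam,q]["mask"].astype(np.uint8),0,2)[0],key=cv2.contourArea)
        bx=cv2.boxPoints(cv2.minAreaRect(c)); print(cam,q,[at(d[cam],b,134)[:2].round(0) for b in bx])
E
```

```text
top [410.20512821 158.87179487] [16 14  9 10 39]
at z201 [ 776.48645953 -143.77396376  201.        ]Traceback (most recent call last):
  File "<stdin>", line 10, in <module>
ValueError: attempt to get argmax of an empty sequence
```

```bash
cat > fit.py <<'E'
import pickle,numpy as np,cv2
from scipy.optimize import least_squares
from h import *
d,out=pickle.load(open("d1.pkl","rb"))
k={}
for cam in["top","scene"]:
    hsv=cv2.cvtColor(d[cam]["img"],cv2.COLOR_RGB2HSV)
    x,y,w,h=dict(top=(390,140,40,40),scene=(170,275,50,50))[cam]
    m=cv2.inRange(hsv,(2,205,120),(16,255,255))[y:y+h,x:x+w]
    n,l,st,ce=cv2.connectedComponentsWithStats(m)
    if n<2: print(hsv[296,188:198]);continue
    i=1+st[1:,4].argmax();k[cam]=ce[i]+[x,y];print(cam,k[cam],st[i])
    print("at z201",at(d[cam],k[cam],201))
k.setdefault("scene",np.array([193,296.]))
print("knob tri",tri((d["top"],k["top"]),(d["scene"],k["scene"])), at(d["scene"],k["scene"],201))
for cam,b,f in(("top",(327.3,268.3),(403.5,310)),("scene",(310.3,238),(225,199.5))):
    B=at(d[cam],b,15);F=at(d[cam],f,15);print(cam,B,F,np.linalg.norm(B-F))
obs={"top":[(327.3,268.3),(403.5,310)],"scene":[(310.3,238),(225,199.5)]}
def res(p):
    r=[]
    for cam in obs:
        P=proj(d[cam],rodpts(*p)); r+=[P[0]-obs[cam][0],(P[3]-obs[cam][1])]
    return np.ravel(r)
s=least_squares(res,[450,-100,0.5]);print(s.x,s.fun.round(1))
for cam in obs:
    im=d[cam]["img"][:,:,::-1].copy();x,y,w,h=dict(top=(230,90,240,270),scene=(160,160,260,220))[cam]
    f=3 if cam=="scene" else 2
    im=cv2.resize(im[y:y+h,x:x+w],None,fx=f,fy=f)
    for q in proj(d[cam],rodpts(*s.x)): cv2.circle(im,tuple(int(v) for v in (q-[x,y])*f),2,(255,255,0),-1)
    cv2.imwrite(f"pics/{cam}_fit.png",im)
for cam in obs:
    for q in["orange_plate","white_plate"]:
        c=max(cv2.findContours(out[cam,q]["mask"].astype(np.uint8),0,2)[0],key=cv2.contourArea)
        bx=cv2.boxPoints(cv2.minAreaRect(c)); print(cam,q,[at(d[cam],b,134)[:2].round(0) for b in bx])
E
python3 fit.py
```

```text
top [410.  158.5] [16 14  9 10 56]
at z201 [ 777.24379691 -143.36937294  201.        ]
[[ 10 193 197]
 [ 10 193 207]
 [ 11 191 212]
 [ 12 189 213]
 [ 12 186 213]
 [ 13 186 213]
 [ 13 186 213]
 [ 12 187 213]
 [ 11 190 212]
 [ 11 192 209]]
knob tri [ 777.04526883 -142.16529883  200.96403475] [ 777.08090581 -140.91802569  201.        ]
top [563.73969065  12.23864815  15.        ] [ 468.49765897 -167.51834966   15.        ] 203.42965088788512
scene [562.33054779  14.97719259  15.        ] [ 468.70990213 -167.39479463   15.        ] 204.99845613837343
[ 448.33962296 -205.33655139    1.08786851] [-1.6 -0.3  1.   0.7  0.5  0.9 -1.1 -0.7]
top orange_plate [array([ 860., -118.]), array([ 861., -164.]), array([ 702., -162.]), array([ 701., -117.])]
top white_plate [array([710., 103.]), array([866.,  99.]), array([865.,  55.]), array([709.,  59.])]
scene orange_plate [array([ 854., -170.]), array([ 691., -174.]), array([ 700., -118.]), array([ 861., -121.])]
scene white_plate [array([700.,  54.]), array([699., 104.]), array([865.,  97.]), array([865.,  54.])]
```

View pics/top_fit.png

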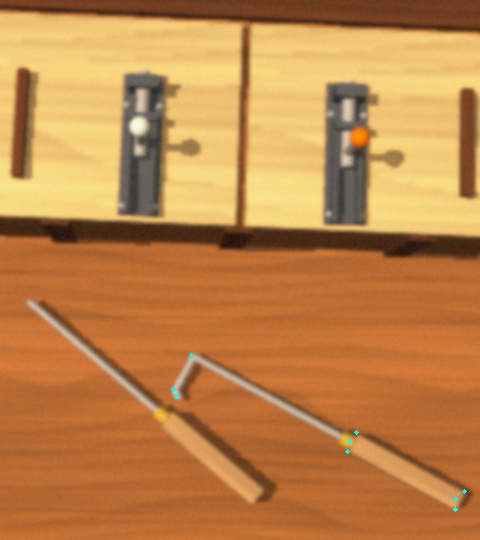

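View pics/scene_fit.png

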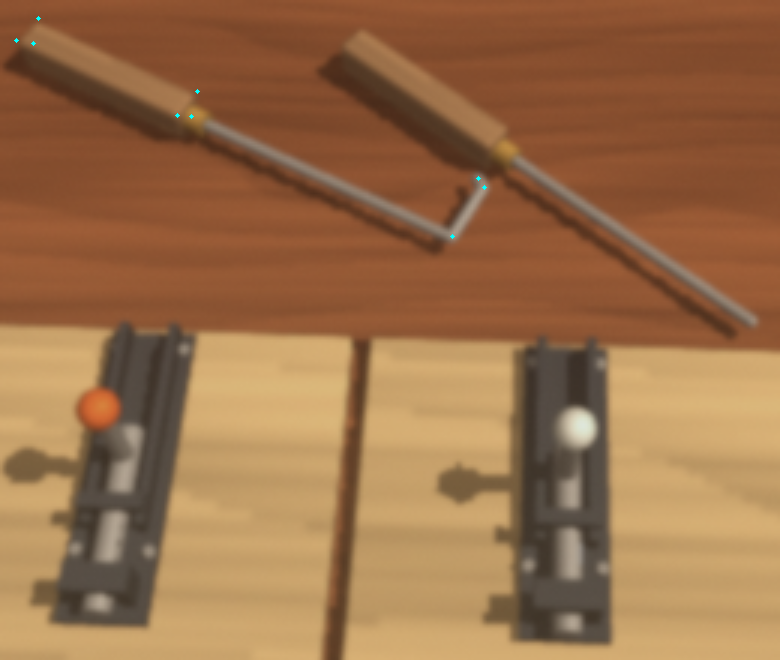

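```bash
cat >> h.py <<'E'
def down(jyaw):  # tool x down, tool y horizontal at yaw jyaw
    x=np.array([0,0,-1.]);y=np.array([np.cos(jyaw),np.sin(jyaw),0]);return R.from_matrix(np.c_[x,y,np.cross(x,y)])
def rel(s,pos,jyaw):
    Rc=R.from_quat(s["ee_rot"]); t=Rc.inv().apply(np.array(pos)-s["position"])/1000
    w=(Rc.inv()*down(jyaw)).as_rotvec(degrees=True)
    return dict(zip(["dx","dy","dz","wx","wy","wz"],list(t.round(4))+list(w.round(2))))
def jy(s):
    y=R.from_quat(s["ee_rot"]).apply([0,1,0]); return np.arctan2(y[1],y[0])
E
python3 - <<'E'
from bench import arm
from h import *
s=arm.read_state();print(s["clock"],jy(s),R.from_quat(s["ee_rot"]).as_matrix().round(3))
for j in (1.088-np.pi/2,1.088+np.pi/2):
    print(rel(s,(400,250,200),0.6+0*j),rel(s,(448,-205,120),j))
E
```

```text
0.85 -1.7995822947046862 [[-0.    -0.227 -0.974]
 [ 0.    -0.974  0.227]
 [-1.    -0.     0.   ]]
{'dx': np.float64(-0.0074), 'dy': np.float64(0.2908), 'dz': np.float64(-0.3329), 'wx': np.float64(-137.49), 'wy': np.float64(-0.0), 'wz': np.float64(0.0)} {'dx': np.float64(0.0726), 'dy': np.float64(0.723), 'dz': np.float64(-0.4829), 'wx': np.float64(-75.45), 'wy': np.float64(-0.0), 'wz': np.float64(0.0)}
{'dx': np.float64(-0.0074), 'dy': np.float64(0.2908), 'dz': np.float64(-0.3329), 'wx': np.float64(-137.49), 'wy': np.float64(-0.0), 'wz': np.float64(0.0)} {'dx': np.float64(0.0726), 'dy': np.float64(0.723), 'dz': np.float64(-0.4829), 'wx': np.float64(104.55), 'wy': np.float64(0.0), 'wz': np.float64(0.0)}
```

Call:
arm_command:
  rows:
    - {"dx": 0,"dy": 0.28,"dz": -0.36,"wx": 50,"wy": 0,"wz": 0,"gripper": -1}
    - {"dx": 0,"dy": 0.28,"dz": -0.36,"wx": 50,"wy": 0,"wz": 0,"gripper": -1}
    - {"dx": 0,"dy": 0.28,"dz": -0.36,"wx": 50,"wy": 0,"wz": 0,"gripper": -1}
    - {"dx": 0,"dy": 0.28,"dz": -0.36,"wx": 50,"wy": 0,"wz": 0,"gripper": -1}
    - {"dx": 0,"dy": 0.28,"dz": -0.36,"wx": 50,"wy": 0,"wz": 0,"gripper": -1}
    - {"dx": 0,"dy": 0.28,"dz": -0.36,"wx": 50,"wy": 0,"wz": 0,"gripper": -1}
    - {"dx": 0,"dy": 0.28,"dz": -0.36,"wx": 50,"wy": 0,"wz": 0,"gripper": -1}
    - {"dx": 0,"dy": 0.28,"dz": -0.36,"wx": 50,"wy": 0,"wz": 0,"gripper": -1}

```text
clock: 1.65
position: [394.5, 296.3, 193.1]
ee_rot: [0.603, -0.369, -0.603, -0.37]
contact_force: [-0.2, 0.3, 0.6]
gripper_width: 85.6
```

Run:
```python
from bench import arm
from h import *
s=arm.read_state();print(s["clock"],jy(s),s["position"],s["joints"])
print(rel(s,(430,-190,180),2.659))
```

```text
1.65 -2.671704784497836 [394.50205522 296.29507707 193.10373928] [ 9.74104332e-01  1.58640034e-01 -3.05770424e-01  1.35597431e-04
 -1.10521503e+00 -5.04277019e-01]
{'dx': np.float64(0.0127), 'dy': np.float64(0.1886), 'dz': np.float64(-0.4497), 'wx': np.float64(54.57), 'wy': np.float64(0.05), 'wz': np.float64(0.04)}
```

Call:
arm_command:
  rows:
    - {"dx": 0.01,"dy": 0.19,"dz": -0.46,"wx": 54.6,"wy": 0,"wz": 0,"gripper": -1}
    - {"dx": 0.01,"dy": 0.19,"dz": -0.46,"wx": 54.6,"wy": 0,"wz": 0,"gripper": -1}
    - {"dx": 0.01,"dy": 0.19,"dz": -0.46,"wx": 54.6,"wy": 0,"wz": 0,"gripper": -1}
    - {"dx": 0.01,"dy": 0.19,"dz": -0.46,"wx": 54.6,"wy": 0,"wz": 0,"gripper": -1}
    - {"dx": 0.01,"dy": 0.19,"dz": -0.46,"wx": 54.6,"wy": 0,"wz": 0,"gripper": -1}
    - {"dx": 0.01,"dy": 0.19,"dz": -0.46,"wx": 54.6,"wy": 0,"wz": 0,"gripper": -1}
    - {"dx": 0.01,"dy": 0.19,"dz": -0.46,"wx": 54.6,"wy": 0,"wz": 0,"gripper": -1}
    - {"dx": 0.01,"dy": 0.19,"dz": -0.46,"wx": 54.6,"wy": 0,"wz": 0,"gripper": -1}

```text
clock: 2.45
position: [425.4, -102.7, 185.2]
ee_rot: [-0.366, 0.604, 0.366, 0.606]
contact_force: [0.9, 0.3, 0.2]
gripper_width: 85.1
```

Run:
```python
from bench import arm
from h import *
s=arm.read_state();print(s["clock"],jy(s),s["position"],s["joints"])
print(rel(s,(447,-204,130),2.659))
```

```text
2.45 2.6580228478476604 [ 425.35265815 -102.73478664  185.23494453] [ 1.36309364e-01  6.49734128e-02 -4.35969346e-01 -7.39642142e-04
 -1.06731981e+00 -6.19521447e-01]
{'dx': np.float64(0.0552), 'dy': np.float64(-0.0662), 'dz': np.float64(-0.0797), 'wx': np.float64(-0.06), 'wy': np.float64(0.11), 'wz': np.float64(0.1)}
```

Call:
arm_command:
  rows:
    - {"dx": 0.04,"dy": -0.066,"dz": -0.08,"wx": 0,"wy": 0,"wz": 0,"gripper": -1}
    - {"dx": 0.04,"dy": -0.066,"dz": -0.08,"wx": 0,"wy": 0,"wz": 0,"gripper": -1}
    - {"dx": 0.04,"dy": -0.066,"dz": -0.08,"wx": 0,"wy": 0,"wz": 0,"gripper": -1}
    - {"dx": 0.04,"dy": -0.066,"dz": -0.08,"wx": 0,"wy": 0,"wz": 0,"gripper": -1}
    - {"dx": 0.04,"dy": -0.066,"dz": -0.08,"wx": 0,"wy": 0,"wz": 0,"gripper": -1}
    - {"dx": 0.04,"dy": -0.066,"dz": -0.08,"wx": 0,"wy": 0,"wz": 0,"gripper": -1}
    - {"dx": 0.04,"dy": -0.066,"dz": -0.08,"wx": 0,"wy": 0,"wz": 0,"gripper": -1}
    - {"dx": 0.04,"dy": -0.066,"dz": -0.08,"wx": 0,"wy": 0,"wz": 0,"gripper": -1}

```text
clock: 3.25
position: [447.0, -203.3, 145.8]
ee_rot: [-0.367, 0.604, 0.366, 0.606]
contact_force: [-0.5, -0.5, 0.1]
gripper_width: 85.1
```

```bash
cat >> h.py <<'E'
def wcam(d,s,P):  # project world points in the wrist fisheye
    P=np.atleast_2d(P); Pt=R.from_quat(s["ee_rot"]).inv().apply(P-s["position"])
    T=d["T_tool_cam"]; Pc=(Pt-T[:3,3])@T[:3,:3]
    r=np.hypot(Pc[:,0],Pc[:,1]); th=np.arctan2(r,Pc[:,2]); K=d["K"]
    return np.c_[K[0,2]+K[0,0]*th*Pc[:,0]/r, K[1,2]+K[1,1]*th*Pc[:,1]/r]
def wray(d,s,px,z):
    K=d["K"];u=(np.array(px)-[K[0,2],K[1,2]])/K[0,0];th=np.hypot(*u)
    v=np.r_[np.sin(th)*u/th,np.cos(th)];T=d["T_tool_cam"];Rt=R.from_quat(s["ee_rot"])
    c=Rt.apply(T[:3,3])+s["position"];v=Rt.apply(T[:3,:3]@v);return c+v*(z-c[2])/v[2]
E
python3 - <<'E'
from bench import arm,get_image
from h import *
import pickle
s=arm.read_state();d=get_image("wrist");pickle.dump((s,d),open("w1.pkl","wb"))
print(s["clock"],jy(s),s["position"])
im=d["img"][:,:,::-1].copy()
for q in wcam(d,s,rodpts(448.3,-205.3,1.0879)): cv2.circle(im,tuple(int(round(v)) for v in q),2,(255,255,0),-1)
cv2.imwrite("pics/w1.png",im)
E
```

```text
3.25 2.6598485719590386 [ 447.01379891 -203.30811456  145.84027132]
```

View pics/w1.png

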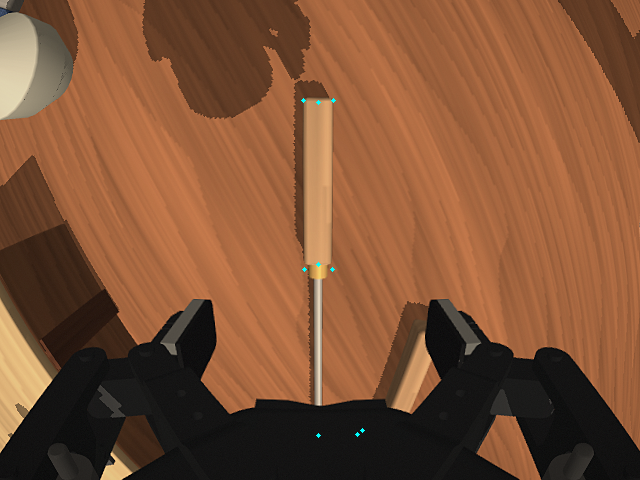

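Call:
arm_command:
  rows:
    - {"dx": 0.05,"dy": -0.001,"dz": -0.001,"wx": 0,"wy": 0,"wz": 0,"gripper": -1}
    - {"dx": 0.09,"dy": -0.001,"dz": -0.001,"wx": 0,"wy": 0,"wz": 0,"gripper": -1}
    - {"dx": 0.12,"dy": -0.001,"dz": -0.001,"wx": 0,"wy": 0,"wz": 0,"gripper": -1}
    - {"dx": 0.135,"dy": -0.001,"dz": -0.001,"wx": 0,"wy": 0,"wz": 0,"gripper": -1}
    - {"dx": 0.142,"dy": -0.001,"dz": -0.001,"wx": 0,"wy": 0,"wz": 0,"gripper": -1}
    - {"dx": 0.142,"dy": -0.001,"dz": -0.001,"wx": 0,"wy": 0,"wz": 0,"gripper": -1}
    - {"dx": 0.142,"dy": -0.001,"dz": -0.001,"wx": 0,"wy": 0,"wz": 0,"gripper": -0.5}
    - {"dx": 0.142,"dy": -0.001,"dz": -0.001,"wx": 0,"wy": 0,"wz": 0,"gripper": 0}

```text
clock: 4.1
position: [448.9, -204.7, 4.9]
ee_rot: [-0.367, 0.603, 0.365, 0.607]
contact_force: [0.8, 0.4, -0.6]
gripper_width: 59.2
```

Call:
arm_command:
  rows:
    - {"dx": 0,"dy": 0,"dz": 0,"wx": 0,"wy": 0,"wz": 0,"gripper": 0.6}
    - {"dx": 0,"dy": 0,"dz": 0,"wx": 0,"wy": 0,"wz": 0,"gripper": 1}
    - {"dx": 0,"dy": 0,"dz": 0,"wx": 0,"wy": 0,"wz": 0,"gripper": 1}
    - {"dx": 0,"dy": 0,"dz": 0,"wx": 0,"wy": 0,"wz": 0,"gripper": 1}
    - {"dx": 0,"dy": 0,"dz": 0,"wx": 0,"wy": 0,"wz": 0,"gripper": 1}
    - {"dx": 0,"dy": 0,"dz": 0,"wx": 0,"wy": 0,"wz": 0,"gripper": 1}
    - {"dx": 0,"dy": 0,"dz": 0,"wx": 0,"wy": 0,"wz": 0,"gripper": 1}
    - {"dx": 0,"dy": 0,"dz": 0,"wx": 0,"wy": 0,"wz": 0,"gripper": 1}

```text
clock: 4.9
position: [448.9, -204.8, 4.9]
ee_rot: [-0.367, 0.603, 0.365, 0.607]
contact_force: [0.1, 0.9, 0.1]
gripper_width: 0.2
```

Run:
```python
from bench import arm
from h import *
s=arm.read_state();print(s["clock"],jy(s),s["position"],s["joints"],s["contact_force"],s["gripper_width"])
```

```text
4.9 2.65989367529557 [ 448.93584443 -204.7606669     4.87447077] [-0.09892344  0.39369519 -0.54713629 -0.00192319 -0.62394588 -0.3812096 ] [0.1272991  0.93837934 0.11599157] 0.23210962505449645
```

Run:
```python
from bench import arm,get_image
from h import *
import pickle
for c in ["wrist","scene","top"]:
    d=get_image(c);cv2.imwrite(f"pics/a_{c}.png",d["img"][:,:,::-1])
```

```text
(no output)
```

View pics/a_wrist.png

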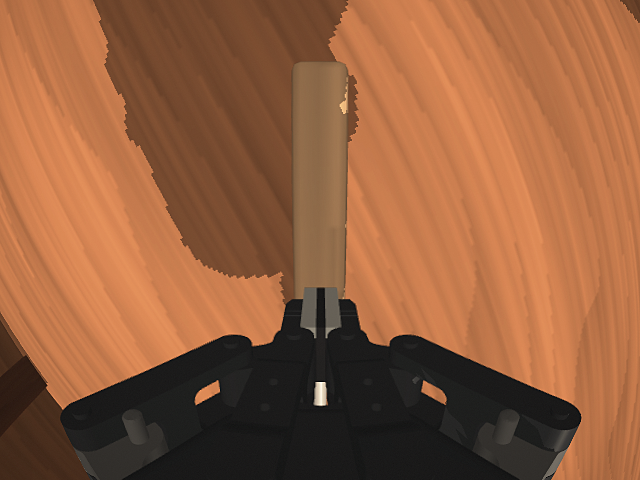

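View pics/a_scene.png

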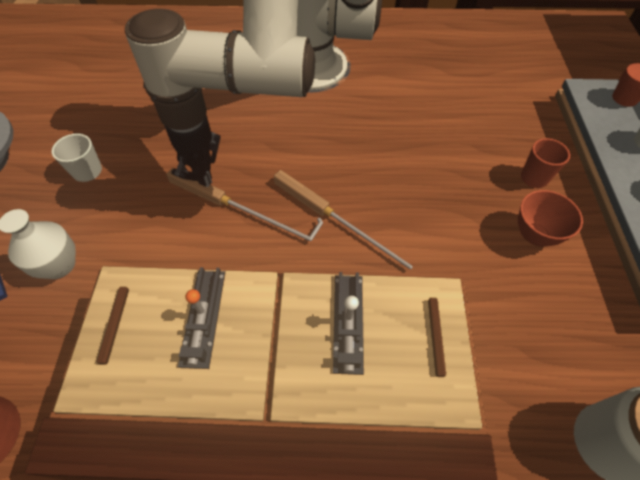

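Run:
```python
from bench import arm,get_image
from h import *
s=arm.read_state();d=get_image("wrist");print(s["clock"],s["position"],s["gripper_width"])
print(wcam(d,s,rodpts(448.3,-205.3,1.0879)).round(0))
print("tcp",wcam(d,s,[s["position"]]), wcam(d,s,[s["position"]+[0,0,18.7]]))
cv2.imwrite("pics/a2.png",cv2.resize(d["img"][250:430,200:440,::-1],None,fx=3,fy=3))
```

```text
5.05 [ 448.91727766 -204.74469074    4.89459629] 0.07102978105961039
[[320. 540.]
 [371. 538.]
 [378. 535.]
 [320. 350.]
 [321.  73.]
 [349.  67.]
 [291.  67.]
 [344. 365.]
 [296. 365.]]
tcp [[319.86340336 275.48493667]] [[319.64877447 289.55098198]]
```

View pics/a2.png

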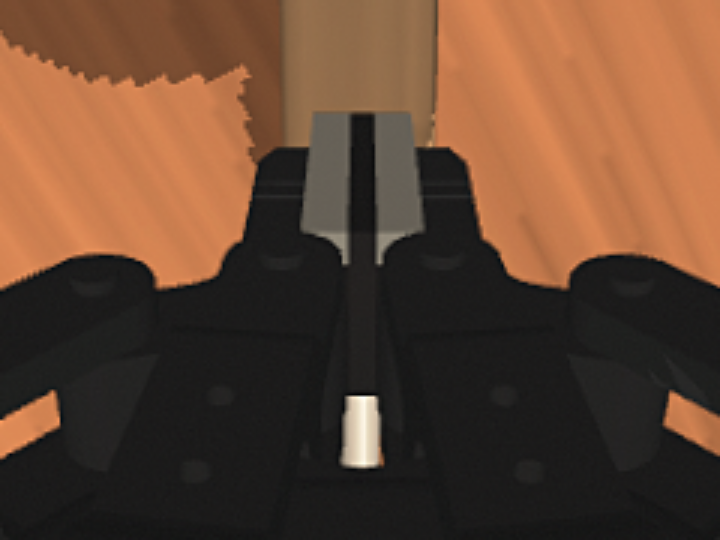

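View pics/a_top.png

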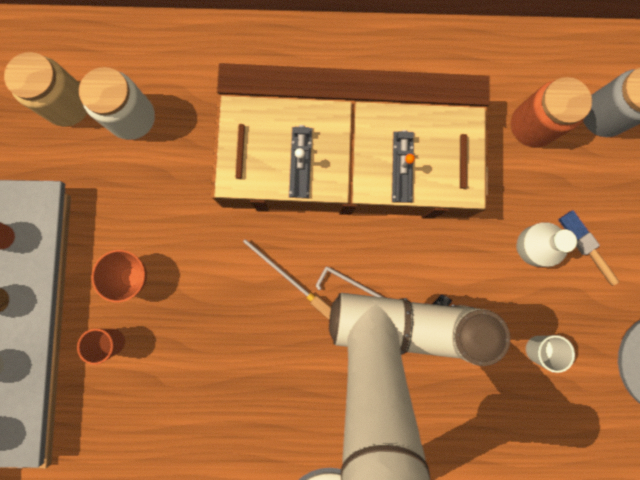

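Run:
```python
import pickle
from h import *
s,d=pickle.load(open("w1.pkl","rb"))
Rt=R.from_quat(s["ee_rot"])
def t(p): return wcam(d,s,[Rt.apply(p)+s["position"]])[0].round(0)
for x in(0,-13,-26,-40):
  print(x,[(y,z,t([x,y,z])) for y in(42.5,0.01) for z in(-11,11)])
```

```text
0 [(42.5, -11, array([401., 255.])), (42.5, 11, array([399., 294.])), (0.01, -11, array([320., 255.])), (0.01, 11, array([320., 295.]))]
-13 [(42.5, -11, array([407., 263.])), (42.5, 11, array([403., 304.])), (0.01, -11, array([320., 264.])), (0.01, 11, array([320., 305.]))]
-26 [(42.5, -11, array([413., 272.])), (42.5, 11, array([409., 316.])), (0.01, -11, array([320., 273.])), (0.01, 11, array([320., 317.]))]
-40 [(42.5, -11, array([421., 284.])), (42.5, 11, array([416., 330.])), (0.01, -11, array([320., 285.])), (0.01, 11, array([320., 332.]))]
```

Run:
```python
import pickle
from h import *
d,out=pickle.load(open("d1.pkl","rb"))
im=cv2.imread("pics/a_scene.png")
x,y,w,h=120,100,140,120;f=5
z=cv2.resize(im[y:y+h,x:x+w],None,fx=f,fy=f,interpolation=cv2.INTER_CUBIC)
for zz,c in((4.9,(255,255,0)),(25,(0,255,0)),(47,(0,0,255)),(100,(255,0,255))):
    p=proj(d["scene"],[448.9,-204.7,zz])[0];print(zz,p);cv2.circle(z,tuple(int(v) for v in (p-[x,y])*f),3,c,-1)
cv2.imwrite("pics/a_scene_z.png",z)
```

```text
4.9 [209.66376527 194.7894087 ]
25 [207.72543692 188.9441022 ]
47 [205.52166537 182.29831373]
100 [199.82724746 165.12598163]
```

View pics/a_scene_z.png

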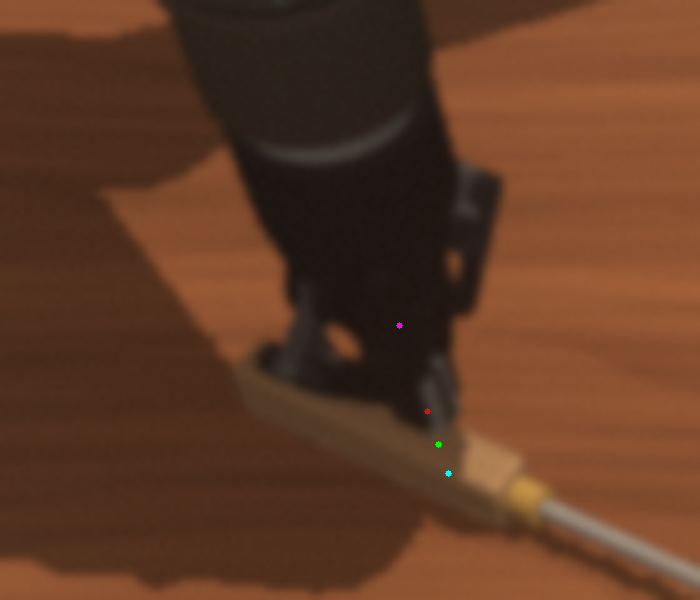

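Run:
```python
import pickle
from h import *
d,out=pickle.load(open("d1.pkl","rb"))
s,w=pickle.load(open("w1.pkl","rb"))
Rt=R.from_quat(s["ee_rot"])
for zz in(5,20,30,40,47,55): 
  print(zz,[ (5*(proj(d["scene"],np.array([448.9,-204.7,zz])+Rt.apply([0,0,a]))[0]-[120,100])).round(0) for a in(-11,11)])
```

```text
5 [array([427., 464.]), array([469., 483.])]
20 [array([420., 442.]), array([462., 462.])]
30 [array([415., 428.]), array([458., 447.])]
40 [array([410., 412.]), array([453., 432.])]
47 [array([406., 402.]), array([449., 421.])]
55 [array([402., 389.]), array([445., 409.])]
```

The fingers closed on nothing. Both the wrist and scene views put the real fingertips about 40 mm behind the reported TCP, above the handle. I'll open and go lower, watching the force.

Call:
arm_command:
  rows:
    - {"dx": 0,"dy": 0,"dz": 0,"wx": 0,"wy": 0,"wz": 0,"gripper": -1}
    - {"dx": 0,"dy": 0,"dz": 0,"wx": 0,"wy": 0,"wz": 0,"gripper": -1}
    - {"dx": 0,"dy": 0,"dz": 0,"wx": 0,"wy": 0,"wz": 0,"gripper": -1}
    - {"dx": 0,"dy": 0,"dz": 0,"wx": 0,"wy": 0,"wz": 0,"gripper": -1}
    - {"dx": 0,"dy": 0,"dz": 0,"wx": 0,"wy": 0,"wz": 0,"gripper": -1}
    - {"dx": 0.005,"dy": 0,"dz": 0,"wx": 0,"wy": 0,"wz": 0,"gripper": -1}
    - {"dx": 0.01,"dy": 0,"dz": 0,"wx": 0,"wy": 0,"wz": 0,"gripper": -1}
    - {"dx": 0.015,"dy": 0,"dz": 0,"wx": 0,"wy": 0,"wz": 0,"gripper": -1}

```text
clock: 5.9
position: [448.8, -204.7, -10.7]
ee_rot: [-0.367, 0.603, 0.365, 0.607]
contact_force: [0.3, 0.6, 1.0]
gripper_width: 85.4
```

Run:
```python
from bench import arm,get_image
from h import *
s=arm.read_state();d=get_image("wrist");sc=get_image("scene");print(s["clock"],s["position"],s["contact_force"],s["gripper_width"])
cv2.imwrite("pics/b_w.png",d["img"][:,:,::-1])
cv2.imwrite("pics/b_s.png",cv2.resize(sc["img"][100:220,120:260,::-1],None,fx=5,fy=5,interpolation=cv2.INTER_CUBIC))
```

```text
5.9 [ 448.82052425 -204.69511029  -10.69014988] [0.34720227 0.59768398 1.02503868] 85.37668633922767
```

View pics/b_w.png

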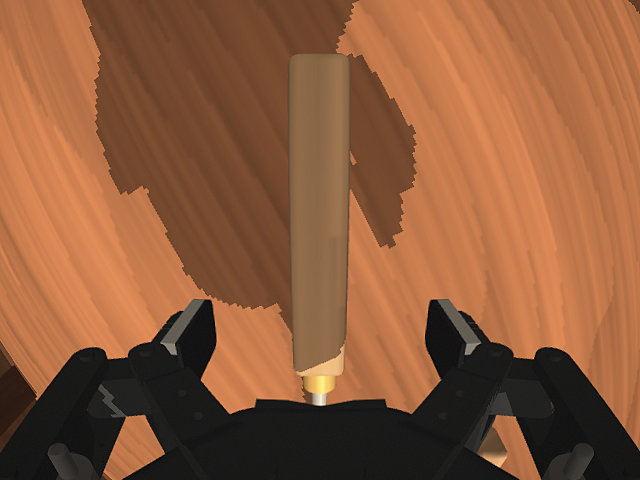

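View pics/b_s.png

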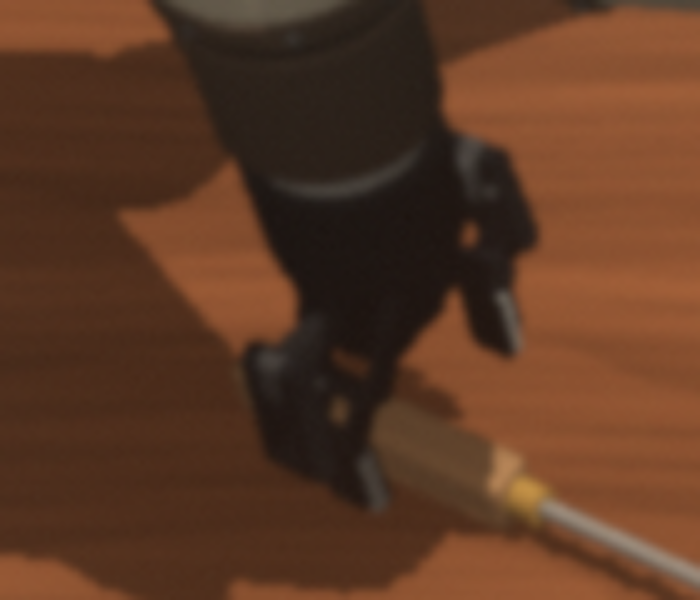

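Call:
arm_command:
  rows:
    - {"dx": 0.01,"dy": 0,"dz": 0,"wx": 0,"wy": 0,"wz": 0,"gripper": -1}
    - {"dx": 0.018,"dy": 0,"dz": 0,"wx": 0,"wy": 0,"wz": 0,"gripper": -1}
    - {"dx": 0.024,"dy": 0,"dz": 0,"wx": 0,"wy": 0,"wz": 0,"gripper": -0.5}
    - {"dx": 0.024,"dy": 0,"dz": 0,"wx": 0,"wy": 0,"wz": 0,"gripper": 0}
    - {"dx": 0.024,"dy": 0,"dz": 0,"wx": 0,"wy": 0,"wz": 0,"gripper": 0.5}
    - {"dx": 0.024,"dy": 0,"dz": 0,"wx": 0,"wy": 0,"wz": 0,"gripper": 1}
    - {"dx": 0.024,"dy": 0,"dz": 0,"wx": 0,"wy": 0,"wz": 0,"gripper": 1}
    - {"dx": 0.024,"dy": 0,"dz": 0,"wx": 0,"wy": 0,"wz": 0,"gripper": 1}

```text
clock: 6.8
position: [448.9, -204.7, -34.6]
ee_rot: [-0.367, 0.603, 0.366, 0.607]
contact_force: [0.1, 0.2, 1.9]
gripper_width: 23.2
```

Run:
```python
from bench import arm,get_image
from h import *
s=arm.read_state();d=get_image("wrist");print(s["clock"],s["position"],s["contact_force"],s["gripper_width"])
cv2.imwrite("pics/c_w.png",d["img"][:,:,::-1])
```

```text
6.8 [ 448.87989111 -204.68043745  -34.60681142] [0.07320163 0.2094858  1.93149876] 23.21762661150354
```

View pics/c_w.png

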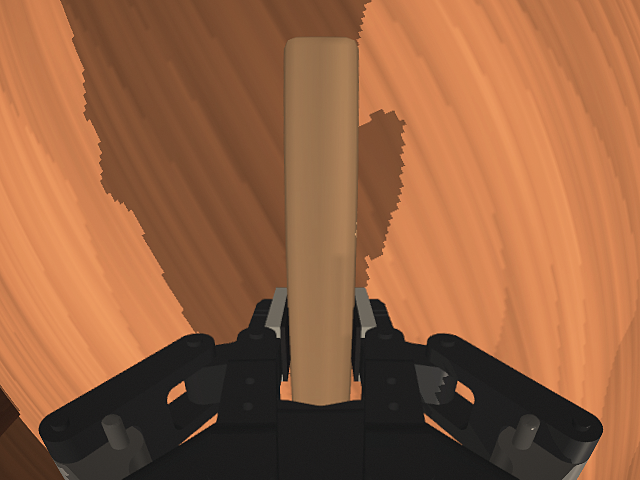

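Gripped: 23.2 mm opening on the handle. Lifting.

Call:
arm_command:
  rows:
    - {"dx": -0.015,"dy": 0,"dz": 0,"wx": 0,"wy": 0,"wz": 0,"gripper": 1}
    - {"dx": -0.045,"dy": 0,"dz": 0,"wx": 0,"wy": 0,"wz": 0,"gripper": 1}
    - {"dx": -0.08,"dy": 0,"dz": 0,"wx": 0,"wy": 0,"wz": 0,"gripper": 1}
    - {"dx": -0.12,"dy": 0,"dz": 0,"wx": 0,"wy": 0,"wz": 0,"gripper": 1}
    - {"dx": -0.16,"dy": 0,"dz": 0,"wx": 0,"wy": 0,"wz": 0,"gripper": 1}
    - {"dx": -0.2,"dy": 0,"dz": 0,"wx": 0,"wy": 0,"wz": 0,"gripper": 1}
    - {"dx": -0.225,"dy": 0,"dz": 0,"wx": 0,"wy": 0,"wz": 0,"gripper": 1}
    - {"dx": -0.225,"dy": 0,"dz": 0,"wx": 0,"wy": 0,"wz": 0,"gripper": 1}

```text
clock: 7.65
position: [449.7, -205.3, 194.1]
ee_rot: [-0.369, 0.601, 0.364, 0.609]
contact_force: [1.2, -0.1, -2.1]
gripper_width: 23.0
```

```bash
cat > look.py <<'E'
import sys
from bench import arm,get_image
from h import *
import pickle
n=sys.argv[1];s=arm.read_state();o={}
for c in sys.argv[2:]: o[c]=get_image(c);cv2.imwrite(f"pics/{n}_{c}.png",o[c]["img"][:,:,::-1])
pickle.dump((s,o),open(f"{n}.pkl","wb"))
print(s["clock"],s["position"].round(1),"jy",jy(s).round(4),s["joints"].round(2),s["contact_force"].round(1),s["gripper_width"].round(1))
E
python3 look.py e scene top
python3 - <<'E'
from bench import arm
from h import *
s=arm.read_state()
print(rel(s,(500,-165,190),np.pi/2-0.02))
E
```

```text
{'dx': np.float64(-0.0002), 'dy': np.float64(-0.0289), 'dz': np.float64(0.0595), 'wx': np.float64(63.51), 'wy': np.float64(0.28), 'wz': np.float64(0.03)}Traceback (most recent call last):
  File "look.py", line 8, in <module>
    print(s["clock"],s["position"].round(1),"jy",jy(s).round(4),s["joints"].round(2),s["contact_force"].round(1),s["gripper_width"].round(1))
                                                                                                                 ^^^^^^^^^^^^^^^^^^^^^^^^
AttributeError: 'float' object has no attribute 'round'
```

View pics/e_scene.png

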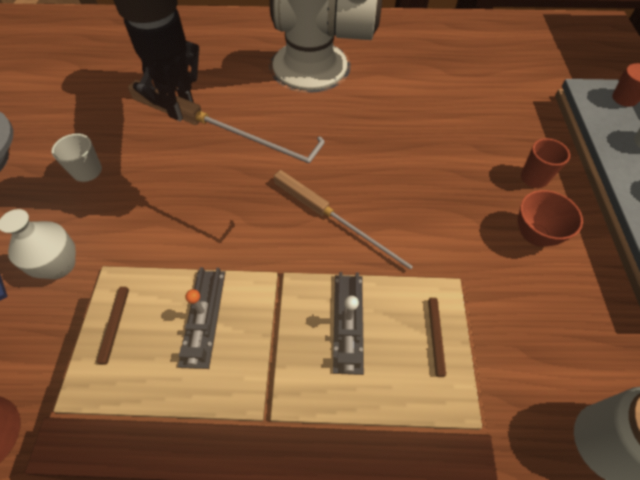

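View pics/e_top.png

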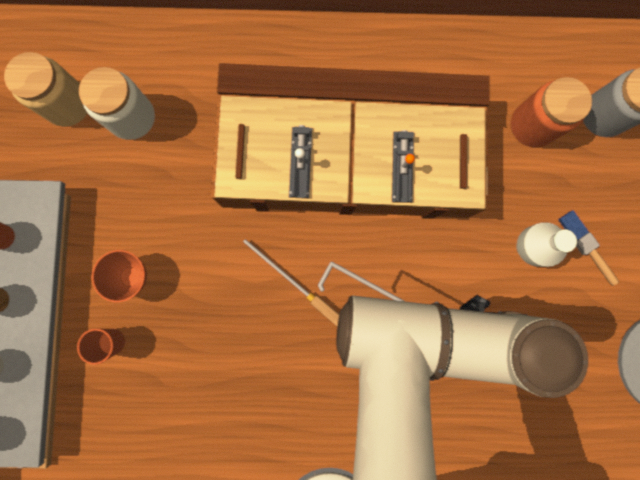

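Call:
arm_command:
  rows:
    - {"dx": 0,"dy": -0.004,"dz": 0.008,"wx": 8,"wy": 0,"wz": 0,"gripper": 1}
    - {"dx": 0,"dy": -0.008,"dz": 0.016,"wx": 16,"wy": 0,"wz": 0,"gripper": 1}
    - {"dx": 0,"dy": -0.012,"dz": 0.024,"wx": 24,"wy": 0,"wz": 0,"gripper": 1}
    - {"dx": 0,"dy": -0.016,"dz": 0.032,"wx": 32,"wy": 0,"wz": 0,"gripper": 1}
    - {"dx": 0,"dy": -0.02,"dz": 0.04,"wx": 40,"wy": 0,"wz": 0,"gripper": 1}
    - {"dx": 0,"dy": -0.024,"dz": 0.048,"wx": 48,"wy": 0,"wz": 0,"gripper": 1}
    - {"dx": 0,"dy": -0.027,"dz": 0.054,"wx": 56,"wy": 0,"wz": 0,"gripper": 1}
    - {"dx": 0,"dy": -0.029,"dz": 0.059,"wx": 63.5,"wy": 0,"wz": 0,"gripper": 1}

```text
clock: 8.55
position: [498.4, -164.9, 186.7]
ee_rot: [0.01, 0.708, -0.008, 0.706]
contact_force: [0.2, -0.8, -2.4]
gripper_width: 22.9
```

```bash
sed -i 's/s\["gripper_width"\].round(1)/round(s["gripper_width"],1)/' look.py
python3 look.py f scene top
python3 - <<'E'
from bench import arm
from h import *
s=arm.read_state()
print(rel(s,(547,-160,190),np.pi/2-0.02))
E
```

```text
8.55 [ 498.4 -164.9  186.7] jy 1.5452 [-0.01  0.22 -0.24 -0.   -1.11 -1.58] [ 0.2 -0.8 -2.4] 22.9
{'dx': np.float64(-0.003), 'dy': np.float64(0.0058), 'dz': np.float64(0.0482), 'wx': np.float64(0.04), 'wy': np.float64(-0.07), 'wz': np.float64(-0.16)}
```

View pics/f_scene.png

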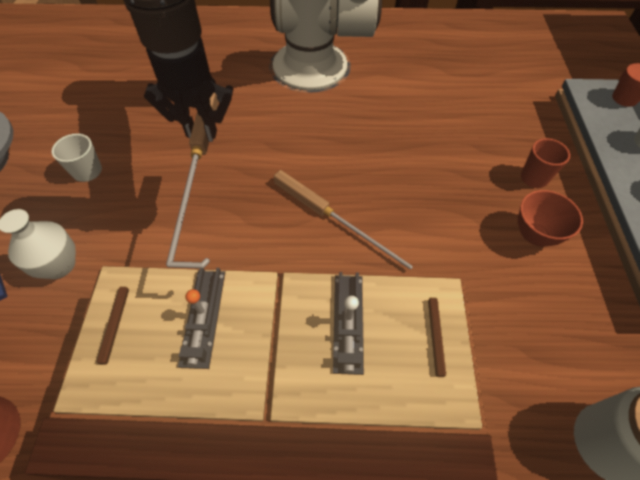

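View pics/f_top.png

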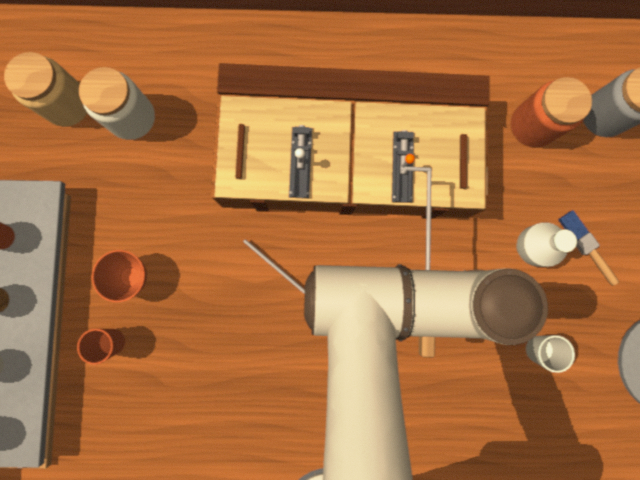

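Run:
```python
import pickle
from h import *
s,o=pickle.load(open("f.pkl","rb"))
for c,(x,y,w,h) in dict(top=(380,130,80,60),scene=(150,230,80,90)).items():
    f=6; cv2.imwrite(f"pics/f_{c}_z.png",cv2.resize(o[c]["img"][y:y+h,x:x+w,::-1],None,fx=f,fy=f,interpolation=cv2.INTER_CUBIC))
print(tri((o["top"],(430,169)),(o["scene"],(170,265))),tri((o["top"],(403,170)),(o["scene"],(207,263))))
```

```text
[ 746.66140518 -171.68597539  234.30057937] [ 743.68592578 -120.37177868  235.71277374]
```

View pics/f_top_z.png

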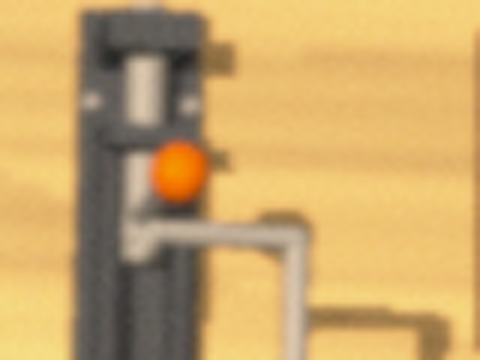

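View pics/f_scene_z.png

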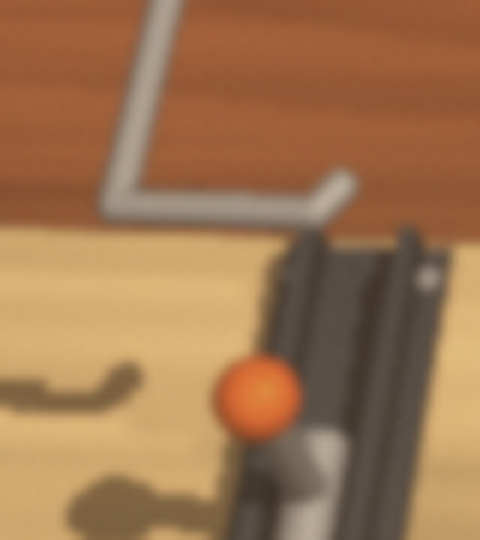

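Call:
arm_command:
  rows:
    - {"dx": -0.003,"dy": 0.001,"dz": 0.01,"wx": 0,"wy": 0,"wz": 0,"gripper": 1}
    - {"dx": -0.003,"dy": 0.002,"dz": 0.02,"wx": 0,"wy": 0,"wz": 0,"gripper": 1}
    - {"dx": -0.003,"dy": 0.004,"dz": 0.03,"wx": 0,"wy": 0,"wz": 0,"gripper": 1}
    - {"dx": -0.003,"dy": 0.005,"dz": 0.04,"wx": 0,"wy": 0,"wz": 0,"gripper": 1}
    - {"dx": -0.003,"dy": 0.006,"dz": 0.048,"wx": 0,"wy": 0,"wz": 0,"gripper": 1}
    - {"dx": -0.003,"dy": 0.007,"dz": 0.054,"wx": 0,"wy": 0,"wz": 0,"gripper": 1}
    - {"dx": -0.003,"dy": 0.007,"dz": 0.054,"wx": 0,"wy": 0,"wz": 0,"gripper": 1}
    - {"dx": -0.003,"dy": 0.007,"dz": 0.054,"wx": 0,"wy": 0,"wz": 0,"gripper": 1}

```text
clock: 9.45
position: [552.6, -158.9, 189.8]
ee_rot: [0.008, 0.708, -0.006, 0.706]
contact_force: [-0.1, -0.0, -1.7]
gripper_width: 22.9
```

```bash
python3 look.py g scene top
python3 - <<'E'
import pickle
from h import *
s,o=pickle.load(open("g.pkl","rb"))
ims=[]
for c,(x,y,w,h) in dict(top=(380,120,80,80),scene=(150,250,80,80)).items():
    f=5; ims.append(cv2.resize(o[c]["img"][y:y+h,x:x+w,::-1],None,fx=f,fy=f,interpolation=cv2.INTER_CUBIC))
cv2.imwrite("pics/g_z.png",np.hstack(ims))
E
```

```text
9.45 [ 552.6 -158.9  189.8] jy 1.5515 [-0.    0.3  -0.12 -0.   -1.15 -1.59] [-0.1 -0.  -1.7] 22.9
```

View pics/g_z.png

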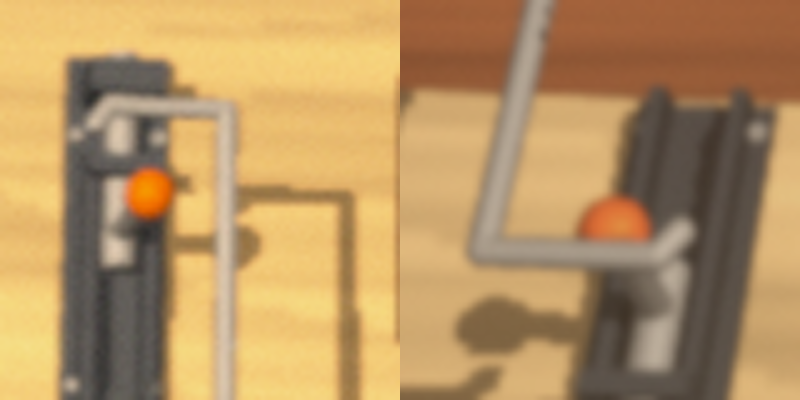

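Run:
```python
import pickle
from h import *
s,o=pickle.load(open("g.pkl","rb"))
print(tri((o["top"],(425.6,141)),(o["scene"],(166.4,300))))
for c in o: print(c,proj(o[c],[[802,-163.5,175],[802,-118,175],[777,-142,201],[777,-142,175]]).round(1).tolist())
```

```text
[ 800.54550023 -163.6983391   239.05615408]
scene [[178.4, 319.8], [210.8, 320.2], [192.2, 295.9], [196.5, 303.6]]
top [[416.7, 150.7], [394.8, 150.3], [409.3, 158.6], [406.5, 162.3]]
```

Call:
arm_command:
  rows:
    - {"dx": 0.01,"dy": 0,"dz": 0,"wx": 0,"wy": 0,"wz": 0,"gripper": 1}
    - {"dx": 0.02,"dy": 0,"dz": 0,"wx": 0,"wy": 0,"wz": 0,"gripper": 1}
    - {"dx": 0.03,"dy": 0,"dz": 0,"wx": 0,"wy": 0,"wz": 0,"gripper": 1}
    - {"dx": 0.04,"dy": 0,"dz": 0,"wx": 0,"wy": 0,"wz": 0,"gripper": 1}
    - {"dx": 0.05,"dy": 0,"dz": 0,"wx": 0,"wy": 0,"wz": 0,"gripper": 1}
    - {"dx": 0.06,"dy": 0,"dz": 0,"wx": 0,"wy": 0,"wz": 0,"gripper": 1}
    - {"dx": 0.065,"dy": 0,"dz": 0,"wx": 0,"wy": 0,"wz": 0,"gripper": 1}
    - {"dx": 0.065,"dy": 0,"dz": 0,"wx": 0,"wy": 0,"wz": 0,"gripper": 1}

```text
clock: 10.35
position: [551.8, -158.8, 123.9]
ee_rot: [0.008, 0.708, -0.006, 0.706]
contact_force: [-0.8, 0.1, -1.8]
gripper_width: 23.0
```

```bash
cat > zz.py <<'E'
import pickle,sys
from h import *
n=sys.argv[1];s,o=pickle.load(open(n+".pkl","rb"))
ims=[]
for c,(x,y,w,h) in dict(top=(380,120,80,80),scene=(150,250,80,80)).items():
    f=5; ims.append(cv2.resize(o[c]["img"][y:y+h,x:x+w,::-1],None,fx=f,fy=f,interpolation=cv2.INTER_CUBIC))
cv2.imwrite(f"pics/{n}_z.png",np.hstack(ims))
E
python3 look.py h1 scene top; python3 zz.py h1
```

```text
10.35 [ 551.8 -158.8  123.9] jy 1.5514 [ 0.    0.36 -0.21 -0.   -1.   -1.59] [-0.8  0.1 -1.8] 23.0
```

View pics/h1_z.png

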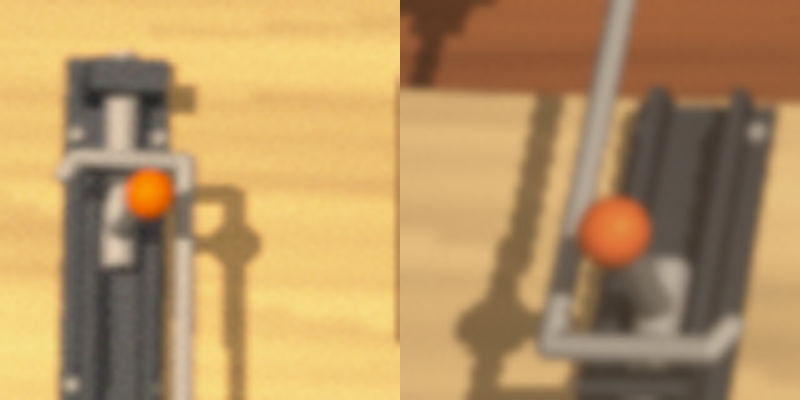

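Call:
arm_command:
  rows:
    - {"dx": 0,"dy": 0,"dz": -0.007,"wx": 0,"wy": 0,"wz": 0,"gripper": 1}
    - {"dx": 0,"dy": 0,"dz": -0.014,"wx": 0,"wy": 0,"wz": 0,"gripper": 1}
    - {"dx": 0,"dy": 0,"dz": -0.02,"wx": 0,"wy": 0,"wz": 0,"gripper": 1}
    - {"dx": 0,"dy": 0,"dz": -0.028,"wx": 0,"wy": 0,"wz": 0,"gripper": 1}
    - {"dx": 0,"dy": 0,"dz": -0.036,"wx": 0,"wy": 0,"wz": 0,"gripper": 1}
    - {"dx": 0,"dy": 0,"dz": -0.044,"wx": 0,"wy": 0,"wz": 0,"gripper": 1}
    - {"dx": 0,"dy": 0,"dz": -0.052,"wx": 0,"wy": 0,"wz": 0,"gripper": 1}
    - {"dx": 0,"dy": 0,"dz": -0.058,"wx": 0,"wy": 0,"wz": 0,"gripper": 1}

```text
clock: 11.25
position: [494.2, -157.7, 125.6]
ee_rot: [0.008, 0.707, -0.006, 0.707]
contact_force: [2.6, 1.2, -1.7]
gripper_width: 22.8
```

```bash
python3 look.py i1 scene top; python3 zz.py i1
```

```text
11.25 [ 494.2 -157.7  125.6] jy 1.5518 [ 0.    0.27 -0.35 -0.   -0.96 -1.59] [ 2.6  1.2 -1.7] 22.8
```

View pics/i1_z.png

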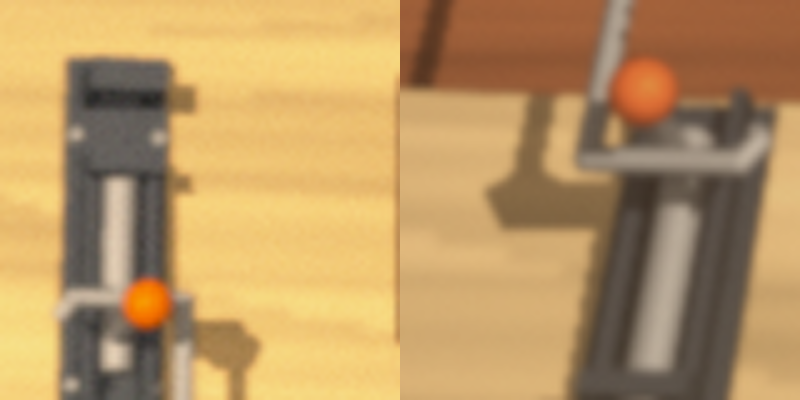

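Call:
arm_command:
  rows:
    - {"dx": 0,"dy": 0,"dz": -0.003,"wx": 0,"wy": 0,"wz": 0,"gripper": 1}
    - {"dx": 0,"dy": 0,"dz": -0.005,"wx": 0,"wy": 0,"wz": 0,"gripper": 1}
    - {"dx": 0,"dy": 0,"dz": -0.007,"wx": 0,"wy": 0,"wz": 0,"gripper": 1}
    - {"dx": 0,"dy": 0,"dz": -0.008,"wx": 0,"wy": 0,"wz": 0,"gripper": 1}
    - {"dx": 0,"dy": 0,"dz": -0.009,"wx": 0,"wy": 0,"wz": 0,"gripper": 1}
    - {"dx": 0,"dy": 0,"dz": -0.01,"wx": 0,"wy": 0,"wz": 0,"gripper": 1}
    - {"dx": 0,"dy": 0,"dz": -0.01,"wx": 0,"wy": 0,"wz": 0,"gripper": 1}
    - {"dx": 0,"dy": 0,"dz": -0.01,"wx": 0,"wy": 0,"wz": 0,"gripper": 1}

```text
clock: 12.15
position: [488.0, -157.5, 126.5]
ee_rot: [0.007, 0.705, -0.006, 0.71]
contact_force: [10.2, 0.2, -4.8]
gripper_width: 23.2
```

```bash
cat > knob.py <<'E'
import pickle,sys
from h import *
for n in sys.argv[1:]:
    s,o=pickle.load(open(n+".pkl","rb"));k={}
    for c,(x,y,w,h) in dict(top=(385,120,60,120),scene=(160,240,60,80)).items():
        hsv=cv2.cvtColor(o[c]["img"],cv2.COLOR_RGB2HSV)
        m=cv2.inRange(hsv,(5,178,190),(16,255,255))[y:y+h,x:x+w]
        N,l,st,ce=cv2.connectedComponentsWithStats(m);i=1+st[1:,4].argmax();k[c]=ce[i]+[x,y]
    print(n,{c:(k[c].round(1),at(o[c],k[c],201)[:2].round(1)) for c in k})
E
python3 look.py j1 scene top; python3 knob.py e i1 j1; python3 zz.py j1
```

```text
12.15 [ 488.  -157.5  126.5] jy 1.552 [ 0.    0.25 -0.36 -0.   -0.95 -1.59] [10.2  0.2 -4.8] 23.2
e {'top': (array([409.6, 158.1]), array([ 778. , -142.6])), 'scene': (array([192.8, 295.1]), array([ 775.8, -141.4]))}
i1 {'top': (array([398.7, 233.9]), array([ 624.8, -119.5])), 'scene': (array([198.8, 266.9]), array([ 731.3, -140. ]))}
j1 {'top': (array([398.6, 233.9]), array([ 624.8, -119.4])), 'scene': (array([199.6, 263.2]), array([ 725.1, -139.8]))}
```

```bash
sed -i 's/top=(385,120,60,120)/top=(395,140,30,60)/' knob.py; python3 knob.py e i1 j1
```

```text
e {'top': (array([409.6, 158.1]), array([ 778. , -142.6])), 'scene': (array([192.8, 295.1]), array([ 775.8, -141.4]))}
i1 {'top': (array([409.1, 180.1]), array([ 733.1, -141.1])), 'scene': (array([198.8, 266.9]), array([ 731.3, -140. ]))}
j1 {'top': (array([409.1, 182.9]), array([ 727.3, -141. ])), 'scene': (array([199.6, 263.2]), array([ 725.1, -139.8]))}
```

View pics/j1_z.png

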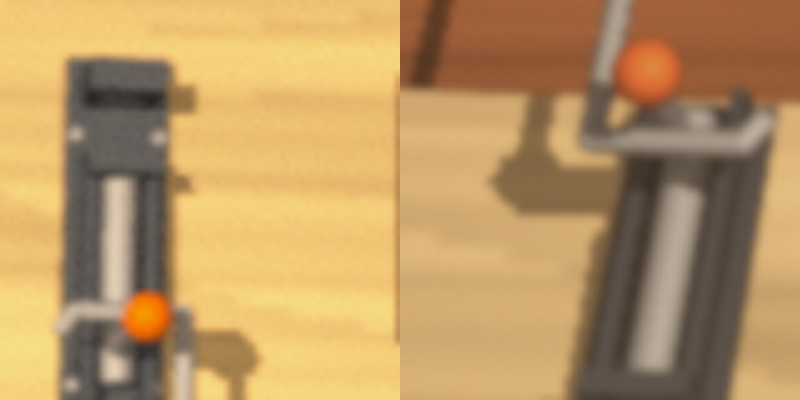

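Call:
arm_command:
  rows:
    - {"dx": 0,"dy": 0,"dz": -0.003,"wx": 0,"wy": 0,"wz": 0,"gripper": 1}
    - {"dx": 0,"dy": 0,"dz": -0.005,"wx": 0,"wy": 0,"wz": 0,"gripper": 1}
    - {"dx": 0,"dy": 0,"dz": -0.007,"wx": 0,"wy": 0,"wz": 0,"gripper": 1}
    - {"dx": 0,"dy": 0,"dz": -0.008,"wx": 0,"wy": 0,"wz": 0,"gripper": 1}
    - {"dx": 0,"dy": 0,"dz": -0.008,"wx": 0,"wy": 0,"wz": 0,"gripper": 1}
    - {"dx": 0,"dy": 0,"dz": -0.008,"wx": 0,"wy": 0,"wz": 0,"gripper": 1}
    - {"dx": 0,"dy": 0,"dz": -0.008,"wx": 0,"wy": 0,"wz": 0,"gripper": 1}
    - {"dx": 0,"dy": 0,"dz": -0.008,"wx": 0,"wy": 0,"wz": 0,"gripper": 1}

```text
clock: 13.05
position: [488.7, -157.4, 128.9]
ee_rot: [0.006, 0.698, -0.006, 0.716]
contact_force: [16.1, 0.9, -4.4]
gripper_width: 23.0
```

```bash
python3 look.py k1 scene top; python3 knob.py e j1 k1; python3 zz.py k1
```

```text
13.05 [ 488.7 -157.4  128.9] jy 1.5536 [ 0.    0.24 -0.37 -0.   -0.93 -1.59] [16.1  0.9 -4.4] 23.0
e {'top': (array([409.6, 158.1]), array([ 778. , -142.6])), 'scene': (array([192.8, 295.1]), array([ 775.8, -141.4]))}
j1 {'top': (array([409.1, 182.9]), array([ 727.3, -141. ])), 'scene': (array([199.6, 263.2]), array([ 725.1, -139.8]))}
k1 {'top': (array([409.1, 182.9]), array([ 727.3, -141.1])), 'scene': (array([199.5, 263.2]), array([ 725.1, -140. ]))}
```

View pics/k1_z.png

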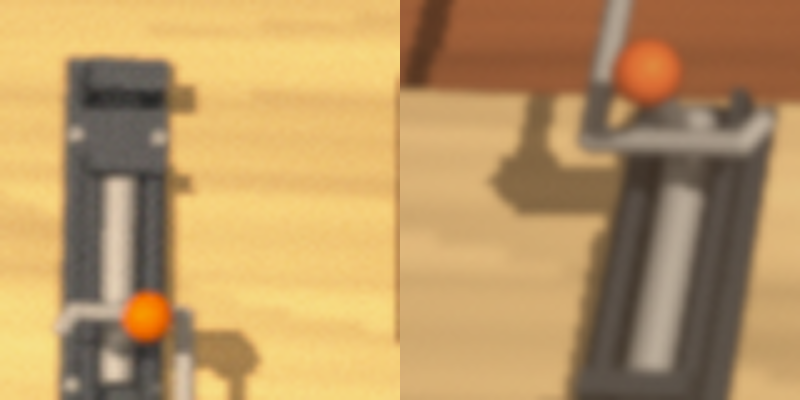

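At the stop: the knob did not move under 16 N, and both cameras give 50.7 mm of travel. Next I unhook forward, then go up.

Run:
```python
from bench import arm
from h import *
s=arm.read_state()
print(rel(s,(508,-158,125),1.5517)); print(rel(s,(508,-158,195),1.5517))
```

```text
{'dx': np.float64(0.0044), 'dy': np.float64(-0.0003), 'dz': np.float64(0.0193), 'wx': np.float64(0.11), 'wy': np.float64(1.44), 'wz': np.float64(-0.06)}
{'dx': np.float64(-0.0656), 'dy': np.float64(-0.0003), 'dz': np.float64(0.021), 'wx': np.float64(0.11), 'wy': np.float64(1.44), 'wz': np.float64(-0.06)}
```

Call:
arm_command:
  rows:
    - {"dx": 0.002,"dy": 0,"dz": 0.003,"wx": 0,"wy": 0.7,"wz": 0,"gripper": 1}
    - {"dx": 0.004,"dy": 0,"dz": 0.006,"wx": 0,"wy": 1.4,"wz": 0,"gripper": 1}
    - {"dx": 0.004,"dy": 0,"dz": 0.009,"wx": 0,"wy": 1.4,"wz": 0,"gripper": 1}
    - {"dx": 0.004,"dy": 0,"dz": 0.012,"wx": 0,"wy": 1.4,"wz": 0,"gripper": 1}
    - {"dx": 0.004,"dy": 0,"dz": 0.015,"wx": 0,"wy": 1.4,"wz": 0,"gripper": 1}
    - {"dx": 0.004,"dy": 0,"dz": 0.018,"wx": 0,"wy": 1.4,"wz": 0,"gripper": 1}
    - {"dx": 0.004,"dy": 0,"dz": 0.019,"wx": 0,"wy": 1.4,"wz": 0,"gripper": 1}
    - {"dx": 0.004,"dy": 0,"dz": 0.019,"wx": 0,"wy": 1.4,"wz": 0,"gripper": 1}

```text
clock: 13.95
position: [507.7, -157.7, 125.4]
ee_rot: [0.006, 0.707, -0.006, 0.707]
contact_force: [0.5, 0.4, -2.1]
gripper_width: 23.1
```

```bash
python3 look.py l1 scene top; python3 knob.py k1 l1; python3 zz.py l1
```

```text
13.95 [ 507.7 -157.7  125.4] jy 1.5535 [ 0.    0.29 -0.32 -0.   -0.96 -1.59] [ 0.5  0.4 -2.1] 23.1
k1 {'top': (array([409.1, 182.9]), array([ 727.3, -141.1])), 'scene': (array([199.5, 263.2]), array([ 725.1, -140. ]))}
l1 {'top': (array([409.1, 182.9]), array([ 727.4, -141.1])), 'scene': (array([199.5, 263.3]), array([ 725.2, -140. ]))}
```

View pics/l1_z.png

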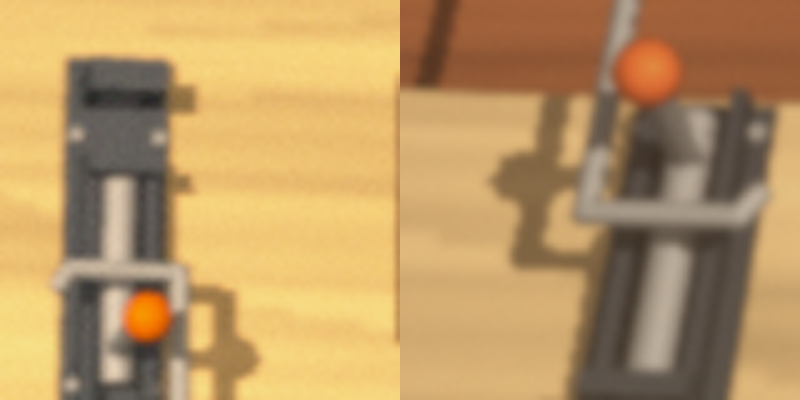

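Call:
arm_command:
  rows:
    - {"dx": -0.01,"dy": 0,"dz": 0,"wx": 0,"wy": 0,"wz": 0,"gripper": 1}
    - {"dx": -0.02,"dy": 0,"dz": 0,"wx": 0,"wy": 0,"wz": 0,"gripper": 1}
    - {"dx": -0.03,"dy": 0,"dz": 0,"wx": 0,"wy": 0,"wz": 0,"gripper": 1}
    - {"dx": -0.04,"dy": 0,"dz": 0,"wx": 0,"wy": 0,"wz": 0,"gripper": 1}
    - {"dx": -0.05,"dy": 0,"dz": 0,"wx": 0,"wy": 0,"wz": 0,"gripper": 1}
    - {"dx": -0.06,"dy": 0,"dz": 0,"wx": 0,"wy": 0,"wz": 0,"gripper": 1}
    - {"dx": -0.07,"dy": 0,"dz": 0,"wx": 0,"wy": 0,"wz": 0,"gripper": 1}
    - {"dx": -0.072,"dy": 0,"dz": 0,"wx": 0,"wy": 0,"wz": 0,"gripper": 1}

```text
clock: 14.85
position: [508.4, -157.9, 199.1]
ee_rot: [0.006, 0.706, -0.006, 0.708]
contact_force: [0.6, 0.2, -2.2]
gripper_width: 22.9
```

```bash
python3 look.py m1 scene top; python3 knob.py k1 m1; python3 zz.py m1
python3 - <<'E'
from bench import arm
from h import *
s=arm.read_state()
print(rel(s,(440,-215,195),0.8+np.pi/2))
E
```

```text
14.85 [ 508.4 -157.9  199.1] jy 1.5536 [ 0.    0.22 -0.21 -0.   -1.14 -1.59] [ 0.6  0.2 -2.2] 22.9
k1 {'top': (array([409.1, 182.9]), array([ 727.3, -141.1])), 'scene': (array([199.5, 263.2]), array([ 725.1, -140. ]))}
m1 {'top': (array([409.1, 182.9]), array([ 727.4, -141.1])), 'scene': (array([199.7, 262.1]), array([ 723.3, -140. ]))}
{'dx': np.float64(0.0026), 'dy': np.float64(-0.0585), 'dz': np.float64(-0.0666), 'wx': np.float64(-46.83), 'wy': np.float64(0.09), 'wz': np.float64(-0.04)}
```

View pics/m1_z.png

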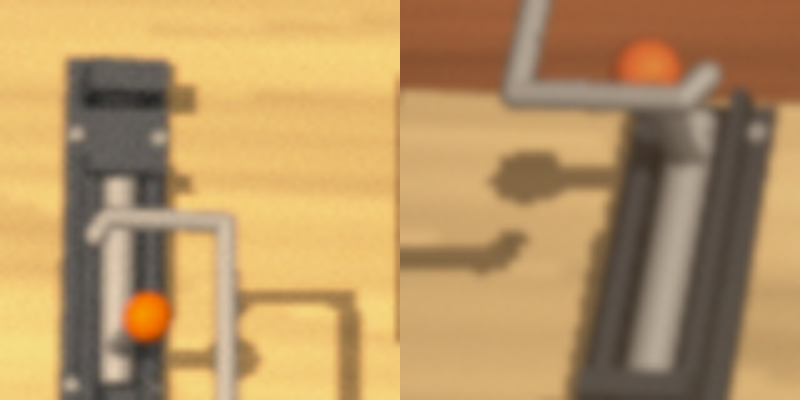

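Call:
arm_command:
  rows:
    - {"dx": 0,"dy": -0.004,"dz": -0.01,"wx": -4,"wy": 0,"wz": 0,"gripper": 1}
    - {"dx": 0,"dy": -0.012,"dz": -0.02,"wx": -10,"wy": 0,"wz": 0,"gripper": 1}
    - {"dx": 0,"dy": -0.02,"dz": -0.03,"wx": -17,"wy": 0,"wz": 0,"gripper": 1}
    - {"dx": 0,"dy": -0.03,"dz": -0.04,"wx": -24,"wy": 0,"wz": 0,"gripper": 1}
    - {"dx": 0,"dy": -0.04,"dz": -0.05,"wx": -31,"wy": 0,"wz": 0,"gripper": 1}
    - {"dx": 0,"dy": -0.05,"dz": -0.06,"wx": -38,"wy": 0,"wz": 0,"gripper": 1}
    - {"dx": 0.002,"dy": -0.058,"dz": -0.066,"wx": -45,"wy": 0,"wz": 0,"gripper": 1}
    - {"dx": 0.003,"dy": -0.058,"dz": -0.067,"wx": -47,"wy": 0,"wz": 0,"gripper": 1}

```text
clock: 15.75
position: [438.4, -215.0, 193.8]
ee_rot: [-0.276, 0.651, 0.277, 0.651]
contact_force: [-0.2, 0.1, -1.3]
gripper_width: 22.9
```

```bash
python3 look.py n1 scene top; python3 knob.py k1 n1
python3 - <<'E'
from bench import arm
from h import *
import pickle
s,o=pickle.load(open("m1.pkl","rb"));print(tri((o["top"],(425.6,163.6)),(o["scene"],(173,268.6))))
s=arm.read_state()
print(rel(s,(440,-215,-32),0.8+np.pi/2))
E
```

```text
15.75 [ 438.4 -215.   193.8] jy 2.3753 [-0.12  0.15 -0.31 -0.   -1.11 -0.64] [-0.2  0.1 -1.3] 22.9
k1 {'top': (array([409.1, 182.9]), array([ 727.3, -141.1])), 'scene': (array([199.5, 263.2]), array([ 725.1, -140. ]))}
n1 {'top': (array([409.1, 182.8]), array([ 727.5, -141.1])), 'scene': (array([199.6, 263.3]), array([ 725.2, -139.8]))}
[ 755.56791744 -162.91379806  240.62022965]
{'dx': np.float64(0.2259), 'dy': np.float64(-0.0014), 'dz': np.float64(0.0003), 'wx': np.float64(0.12), 'wy': np.float64(0.06), 'wz': np.float64(-0.08)}
```

View pics/n1_scene.png

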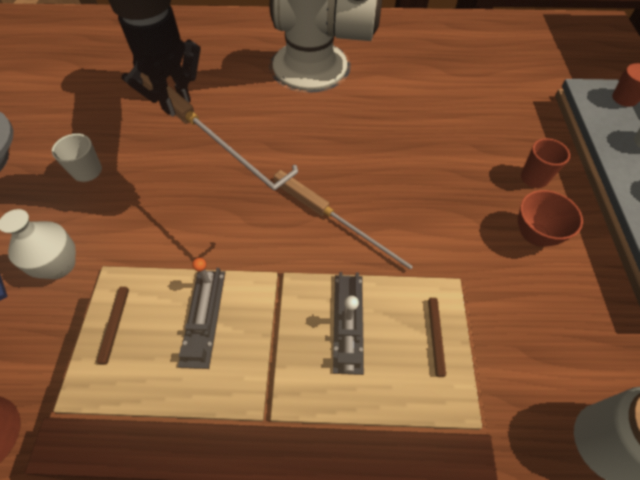

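View pics/n1_top.png

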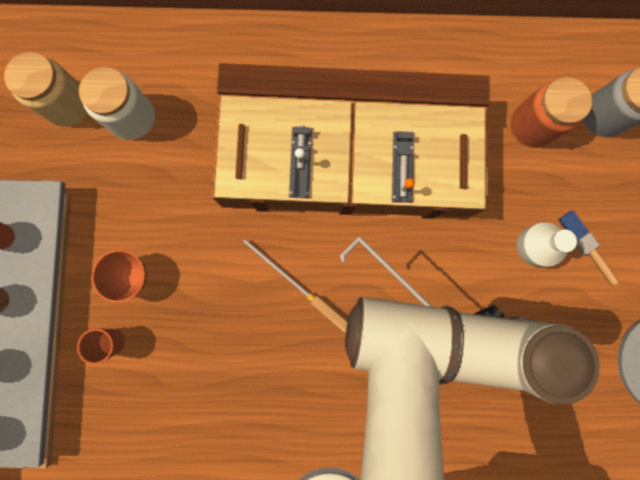

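Run:
```python
from h import *
import pickle
s,o=pickle.load(open("n1.pkl","rb"));print(tri((o["top"],(360.3,239)),(o["scene"],(274.5,187))))
ims=[]
for c,(x,y,w,h) in dict(top=(320,220,80,80),scene=(240,140,80,80)).items():
    ims.append(cv2.resize(o[c]["img"][y:y+h,x:x+w,::-1],None,fx=5,fy=5,interpolation=cv2.INTER_CUBIC))
cv2.imwrite("pics/n1_z.png",np.hstack(ims))
```

```text
[609.61039478 -37.98702224 234.78371197]
```

View pics/n1_z.png

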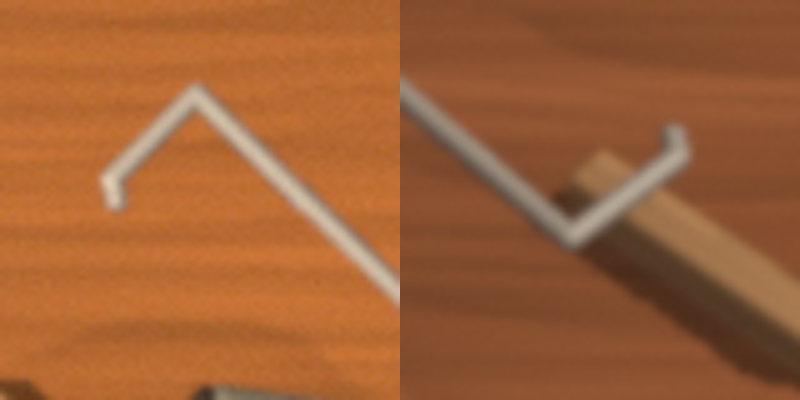

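Call:
arm_command:
  rows:
    - {"dx": 0.03,"dy": 0,"dz": 0,"wx": 0,"wy": -0.5,"wz": 0,"gripper": 1}
    - {"dx": 0.07,"dy": 0,"dz": 0,"wx": 0,"wy": -1,"wz": 0,"gripper": 1}
    - {"dx": 0.11,"dy": 0,"dz": 0,"wx": 0,"wy": -1.5,"wz": 0,"gripper": 1}
    - {"dx": 0.15,"dy": 0,"dz": 0,"wx": 0,"wy": -1.5,"wz": 0,"gripper": 1}
    - {"dx": 0.185,"dy": 0,"dz": 0,"wx": 0,"wy": -1.5,"wz": 0,"gripper": 1}
    - {"dx": 0.205,"dy": 0,"dz": 0,"wx": 0,"wy": -1.5,"wz": 0,"gripper": 1}
    - {"dx": 0.215,"dy": 0,"dz": 0,"wx": 0,"wy": -1.5,"wz": 0,"gripper": 1}
    - {"dx": 0.218,"dy": 0,"dz": 0,"wx": 0,"wy": -1.5,"wz": 0,"gripper": 1}

```text
clock: 16.65
position: [438.6, -214.1, -25.1]
ee_rot: [-0.271, 0.643, 0.281, 0.659]
contact_force: [0.3, -0.3, -1.3]
gripper_width: 22.9
```

```bash
python3 look.py o1 scene top
python3 - <<'E'
from h import *
import pickle
s,o=pickle.load(open("o1.pkl","rb"))
x,y,w,h=110,100,180,140
cv2.imwrite("pics/o1_z.png",cv2.resize(o["scene"]["img"][y:y+h,x:x+w,::-1],None,fx=4,fy=4,interpolation=cv2.INTER_CUBIC))
E
```

```text
16.65 [ 438.6 -214.1  -25.1] jy 2.3728 [-0.14  0.44 -0.57 -0.04 -0.55 -0.59] [ 0.3 -0.3 -1.3] 22.9
```

View pics/o1_z.png

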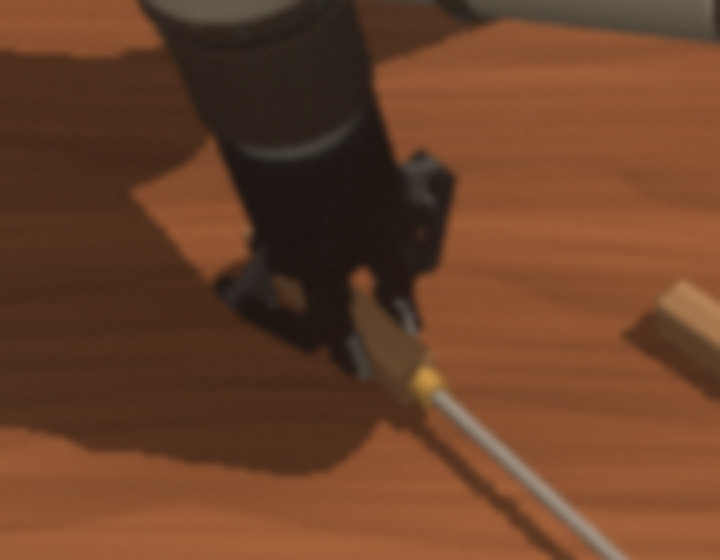

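Call:
arm_command:
  rows:
    - {"dx": 0.002,"dy": 0,"dz": 0,"wx": 0,"wy": 0,"wz": 0,"gripper": 1}
    - {"dx": 0.004,"dy": 0,"dz": 0,"wx": 0,"wy": 0,"wz": 0,"gripper": 1}
    - {"dx": 0.005,"dy": 0,"dz": 0,"wx": 0,"wy": 0,"wz": 0,"gripper": 1}
    - {"dx": 0.006,"dy": 0,"dz": 0,"wx": 0,"wy": 0,"wz": 0,"gripper": 1}
    - {"dx": 0.007,"dy": 0,"dz": 0,"wx": 0,"wy": 0,"wz": 0,"gripper": 1}
    - {"dx": 0.008,"dy": 0,"dz": 0,"wx": 0,"wy": 0,"wz": 0,"gripper": 1}
    - {"dx": 0.008,"dy": 0,"dz": 0,"wx": 0,"wy": 0,"wz": 0,"gripper": 1}
    - {"dx": 0.008,"dy": 0,"dz": 0,"wx": 0,"wy": 0,"wz": 0,"gripper": 1}

```text
clock: 17.55
position: [439.6, -214.1, -31.8]
ee_rot: [-0.272, 0.642, 0.28, 0.66]
contact_force: [-1.2, 0.3, -2.8]
gripper_width: 22.6
```

Call:
arm_command:
  rows:
    - {"dx": 0.001,"dy": 0,"dz": 0,"wx": 0,"wy": 0,"wz": 0,"gripper": 1}
    - {"dx": 0.002,"dy": 0,"dz": 0,"wx": 0,"wy": 0,"wz": 0,"gripper": 1}
    - {"dx": 0.003,"dy": 0,"dz": 0,"wx": 0,"wy": 0,"wz": 0,"gripper": 1}
    - {"dx": 0.003,"dy": 0,"dz": 0,"wx": 0,"wy": 0,"wz": 0,"gripper": 1}
    - {"dx": 0.003,"dy": 0,"dz": 0,"wx": 0,"wy": 0,"wz": 0,"gripper": 1}
    - {"dx": 0.003,"dy": 0,"dz": 0,"wx": 0,"wy": 0,"wz": 0,"gripper": 1}
    - {"dx": 0.003,"dy": 0,"dz": 0,"wx": 0,"wy": 0,"wz": 0,"gripper": 1}
    - {"dx": 0.003,"dy": 0,"dz": 0,"wx": 0,"wy": 0,"wz": 0,"gripper": 1}

```text
clock: 18.35
position: [439.7, -214.1, -34.4]
ee_rot: [-0.272, 0.642, 0.28, 0.66]
contact_force: [-2.1, 0.4, 6.0]
gripper_width: 23.2
```

```bash
python3 look.py p1 scene top wrist
python3 - <<'E'
from h import *
import pickle
s,o=pickle.load(open("p1.pkl","rb"));print(s["wrist_torque"])
x,y,w,h=110,100,180,140
cv2.imwrite("pics/p1_z.png",cv2.resize(o["scene"]["img"][y:y+h,x:x+w,::-1],None,fx=4,fy=4,interpolation=cv2.INTER_CUBIC))
x,y,w,h=330,220,100,100
cv2.imwrite("pics/p1_z2.png",cv2.resize(o["top"]["img"][y:y+h,x:x+w,::-1],None,fx=4,fy=4,interpolation=cv2.INTER_CUBIC))
E
```

```text
18.35 [ 439.7 -214.1  -34.4] jy 2.3732 [-0.14  0.46 -0.57 -0.04 -0.52 -0.59] [-2.1  0.4  6. ] 23.2
[0.23002208 0.49920127 0.01806921]
```

View pics/p1_z.png

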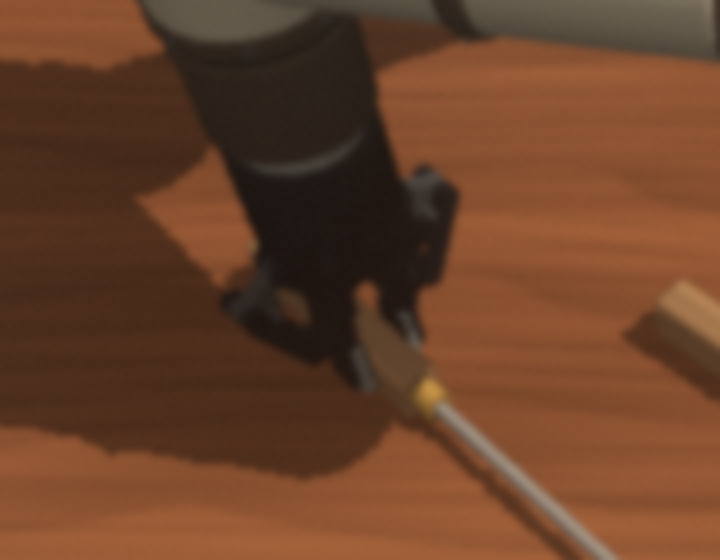

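View pics/p1_z2.png

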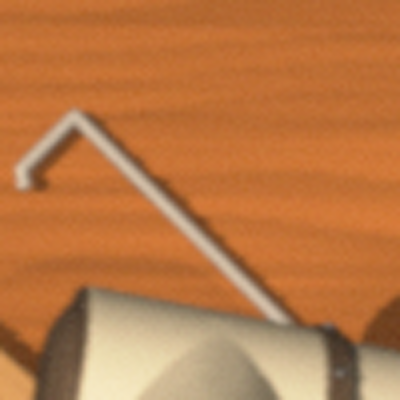

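The rod is down, with 8–9 N upward contact at the same height as at pickup. Releasing.

Call:
arm_command:
  rows:
    - {"dx": 0,"dy": 0,"dz": 0,"wx": 0,"wy": 0,"wz": 0,"gripper": 0}
    - {"dx": 0,"dy": 0,"dz": 0,"wx": 0,"wy": 0,"wz": 0,"gripper": -0.5}
    - {"dx": 0,"dy": 0,"dz": 0,"wx": 0,"wy": 0,"wz": 0,"gripper": -1}
    - {"dx": 0,"dy": 0,"dz": 0,"wx": 0,"wy": 0,"wz": 0,"gripper": -1}
    - {"dx": 0,"dy": 0,"dz": 0,"wx": 0,"wy": 0,"wz": 0,"gripper": -1}
    - {"dx": 0,"dy": 0,"dz": 0,"wx": 0,"wy": 0,"wz": 0,"gripper": -1}
    - {"dx": -0.01,"dy": 0,"dz": 0,"wx": 0,"wy": 0,"wz": 0,"gripper": -1}
    - {"dx": -0.03,"dy": 0,"dz": 0,"wx": 0,"wy": 0,"wz": 0,"gripper": -1}

```text
clock: 19.3
position: [437.9, -214.5, -4.8]
ee_rot: [-0.271, 0.643, 0.281, 0.659]
contact_force: [0.5, -0.4, 0.3]
gripper_width: 85.3
```

Call:
arm_command:
  rows:
    - {"dx": -0.04,"dy": 0,"dz": 0,"wx": 0,"wy": 0,"wz": 0,"gripper": -1}
    - {"dx": -0.08,"dy": 0,"dz": 0,"wx": 0,"wy": 0,"wz": 0,"gripper": -1}
    - {"dx": -0.12,"dy": 0,"dz": 0,"wx": 0,"wy": 0,"wz": 0,"gripper": -1}
    - {"dx": -0.16,"dy": 0,"dz": 0,"wx": 0,"wy": 0,"wz": 0,"gripper": -1}
    - {"dx": -0.2,"dy": 0,"dz": 0,"wx": 0,"wy": 0,"wz": 0,"gripper": -1}
    - {"dx": -0.22,"dy": 0,"dz": 0,"wx": 0,"wy": 0,"wz": 0,"gripper": -1}
    - {"dx": -0.22,"dy": 0,"dz": 0,"wx": 0,"wy": 0,"wz": 0,"gripper": -1}
    - {"dx": -0.22,"dy": 0,"dz": 0,"wx": 0,"wy": 0,"wz": 0,"gripper": -1}

```text
clock: 20.1
position: [434.1, -218.8, 215.5]
ee_rot: [-0.271, 0.643, 0.281, 0.659]
contact_force: [0.5, -0.6, -0.7]
gripper_width: 85.4
```

```bash
python3 look.py q1 scene top wrist; python3 knob.py k1 q1
python3 - <<'E'
from h import *
import pickle
s,o=pickle.load(open("q1.pkl","rb"));_,e=pickle.load(open("e.pkl","rb"))
for c,(x,y,w,h) in dict(scene=(265,165,160,110),top=(240,232,65,60)).items():
    a=o[c]["img"][y:y+h,x:x+w].astype(int)-e[c]["img"][y:y+h,x:x+w];print(c,"straight rod diff px",(abs(a).max(2)>50).sum())
E
```

```text
20.1 [ 434.1 -218.8  215.5] jy 2.3727 [-0.15  0.13 -0.28 -0.03 -1.15 -0.61] [ 0.5 -0.6 -0.7] 85.4
k1 {'top': (array([409.1, 182.9]), array([ 727.3, -141.1])), 'scene': (array([199.5, 263.2]), array([ 725.1, -140. ]))}
q1 {'top': (array([409.2, 182.8]), array([ 727.6, -141.3])), 'scene': (array([199.6, 263.2]), array([ 725.1, -139.8]))}
scene straight rod diff px 173
top straight rod diff px 0
```

View pics/q1_scene.png

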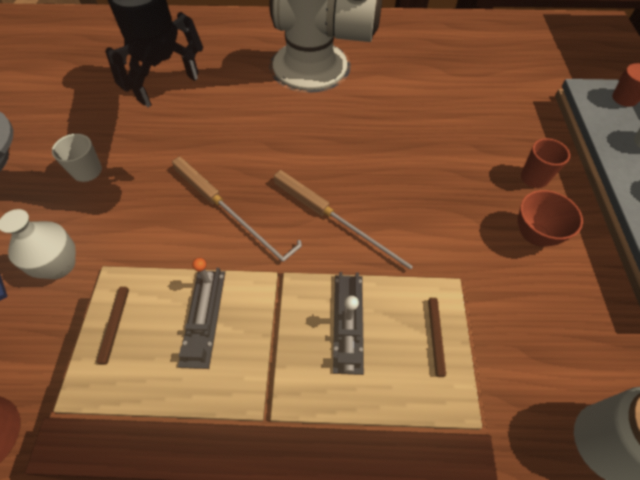

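View pics/q1_wrist.png

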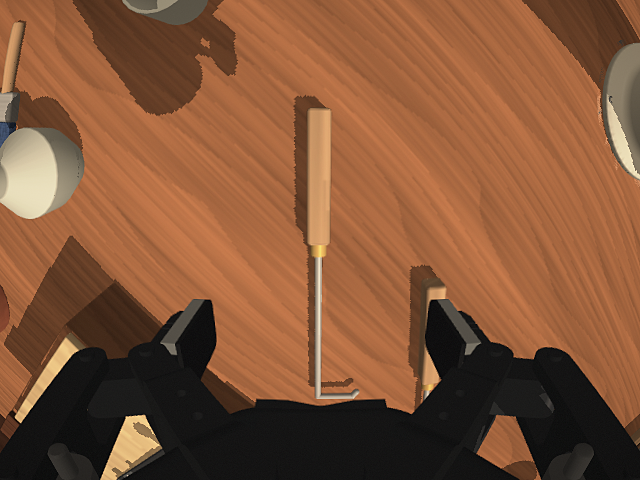

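View pics/q1_top.png

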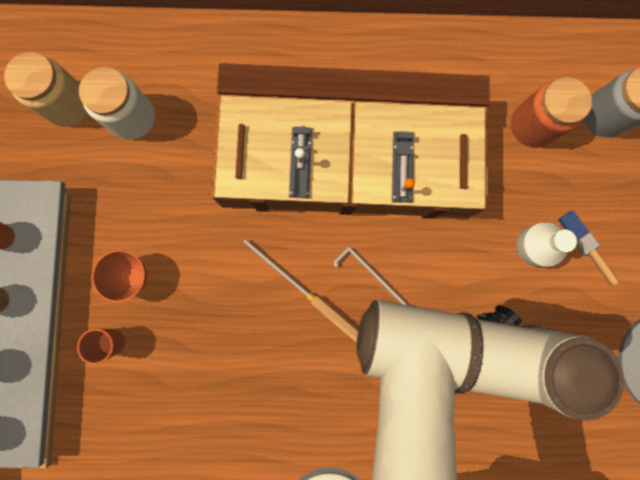

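```bash
python3 -c "
from bench import arm
print(arm.job_done(), arm.read_state()['clock'])"
```

```text
the job is handed in; nothing more can be done
the job is handed in; nothing more can be done
```

The orange bolt is pulled fully back and the hooked rod is lying flat on the table. I handed the job in at about 20 s of the 51 s allowed.

**What I did:** I picked up the hooked rod by its handle and lowered the hook behind the orange pin. I pulled until the bolt met its stop, then unhooked forward and up. I set the rod down close to where it had lain, between its old place and the straight rod, and let go only once the force reading showed it on the table.

**Last checks:**
- **Orange bolt:** both cameras put the knob 50.7 mm from its shut position. It did not move when I pulled further at 16 N, and it has not moved since.
- **White bolt and straight rod:** the white bolt looks shut and unmoved. The straight rod looks unmoved; the top view around its shaft shows no change. The scene comparison differs by 173 pixels, which I put down to the hook showing at different places in the two pictures, but did not check separately.
- **Hooked rod:** it lies flat and free, and the gripper is open and clear above it, with a contact force near zero.

**What went wrong or disagreed:**
- **First grasp missed:** the gripper closed on nothing. The pictures showed the real fingertips ending about 40 mm short of the reported TCP, so I opened and gripped lower, with the reported height below the table. That grip held.
- **Rod tilted in the grip:** the hook end dropped about 7 mm during the pull, so I levelled the rod before setting it down.

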